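# Refit a hob's burner head and pan support

## Robot

A 6-joint arm with a two-finger parallel gripper is mounted at the origin on a cart in front of the work surface, level with it; the furniture and walls round the work are solid. World frame = base frame: x ahead of the robot, y to its left, z up, the work surface at z = 0. Lengths are in m, angles in rad, forces in N, time in s.
With the tool pointing down it reaches from about 0.275 to 1 m from the base axis. Payload 8.4 kg.
Tool frame: the origin (TCP) lies on the front face of the gripper's body, between the roots of the fingers; the fingertips stand 73 mm ahead of it and the grasp point (between the pads) lies 54 mm ahead of it (ctrl.nose_length is the distance from the TCP to the fingertips, in m); z points along the fingers, y is the line along which they close (so a half turn about z gives the same grasp; the last joint's range is limited). The gripper opens to 85 mm and grips with 20 to 120 N. Pads are 22 mm wide; open, the fingers measure 114 mm over their backs; the gripper's body (76 mm by 85 mm) begins 54 mm behind the grasp point. The pads swing forward as they close: fully open they stand 13 mm farther back than shut.
Start: joints at [1.163, 0.353, 1.633, -0, 1.155, -0.002], TCP at [0.247, 0.574, 0.304] pointing down, gripper open.
Joint ranges: [-2.63, 2.63], [-0.92, 2.1], [0.06, 2.66], [-1.3, 4.44], [0, 2.69], [-3.02, 3.02]. Speed limits (rad/s): [2.22, 2.22, 2.79, 3.14, 3.14, 3.14].

## Interface

Orientations are given as a rotation vector (axis times angle).
In Python, from station import ctrl, snapshot, calibration, order gives the robot as it stands.
- The arm moves only by the tool servo_tool, never from a script. Its argument "motion" is one flat list of numbers, 7 for each row, row after row: the shift along the tool's x, y, z in mm, then the turn, a rotation vector about the tool's x, y, z in rad, then the closure, from -1 (fully open) to 1 (shut). In form: [tx, ty, tz, rx, ry, rz, claw, tx, ty, tz, rx, ry, rz, claw, ...]. A call has 1 to 20 rows; each row shifts and turns the commanded pose from where the row before left it, along the tool's axes as they then stand; what a row does not reach is not made up. A row lasts 1/12 s, in which the tool goes at most 41.7 mm and 7.16 degrees, less where a joint would pass 70% of its speed; a pose out of reach is approached as far as the arm can. A call with a gripper value outside its range is refused whole. The fingers move at their own pace and stop on an object; "force" is the grip in N (left out, the last holds). Time passes only in rows, so rows that do not move let the fingers close. It gives the time, the measured TCP pose, the force, the opening and the grip force at its end, in the units of the state.
- ctrl.get_obs(): the state, without advancing time (a new reading comes with each control period).
- snapshot(name): name is "side" or "top" or "wrist"; returns the picture (400x640x3 uint8, red, green, blue); there is no depth.
- calibration(name): a dict with "fx", "fy", "cx", "cy" (pixels), "dist" ([k1, k2, p1, p2, k3] as OpenCV has them; the pictures are not rectified), "world_from_camera" (4x4, takes a point from camera to world coordinates). Camera axes: x right, y up, looking along -z (the intrinsics and any distortion apply to the point x, -y, -z); pixel columns grow to the right and rows downward; lengths in m; the calibration is good to about 2 mm. A picture is of the moment at which its call begins: read the wrist's pose just before it. calibration takes no time and is no camera call; for the wrist camera it gives the pose at the moment of the call.
- order.hand_in(): hands the job in; it is judged then, once.
The state is a dict: "time": time; "joints": joint angles; "qvel": joint speeds; "joint_torque": joint torques, N m; "eef_pos": TCP position; "tool_rot": TCP orientation; "contact_force": force on the tool from outside, world axes, zero at the start; "ft_torque": the same for the moment, N m; "finger_gap": opening from 0.0 (shut) to 1.0 (fully open); "gripper_force": force on a finger pad.
Only numpy, scipy, OpenCV 4.12 (cv2) and the standard library are available. Lean on these libraries where they do the work, as an engineer would, in place of code of your own. Each camera call takes 0.05 s, during which the arm holds its last target. There are 200 camera calls.

## Task

The front burner of this gas hob was taken apart for cleaning. Put the loose burner head back into its cup, turned so that the notch in its flange straddles the white ceramic igniter and it sits fully down and level, without forcing it onto the brittle igniter; then lay the loose pan support over that burner and slide it back until it butts flush against the rear pan support, with their sides in line. Leave the soap bottle, scrubber, mug and spice jars where they are.

Things in the scene. Friction and masses are not known exactly. Their poses are not given: they have to be found in the camera images.
- hob: Fixed steel two-burner gas hob, 500 mm along x (front to rear), 280 along y, flat top plate at z 52 mm. Origin under its centre. Burner centres x -52 (front, open) and +138 (complete, under the fixed rear pan support: x 43 to 233, y -110 to 110, top z 108). Knobs 25 mm high, radius 21, at x -213, y +-55. The loose support's place is x -52, y 0, z 52 mm, axes parallel (either way round).
- burner_cup (a point): Centre of the mouth of the empty front burner cup, at its rim, 8 mm above the hob's plate; axes as the hob's. The cup is an upright ring of 42 mm inner and 54 mm outer diameter. With the burner head seated, the head's origin is 7 mm below this point and its flange lies on the rim.
- igniter: Ceramic igniter of the front burner: white upright post of 6 mm diameter with a thin steel tip, fixed, brittle, its top 20 mm above the hob's plate (12 mm above the cup rim). Origin at its foot on the plate, 34 mm from the cup's centre towards the hob's front right (direction 215 degrees in the hob's frame).
- burner_head: Loose brass burner head with black top, 0.15 kg, 30 mm high; starts upright on the worktop. Origin under its centre, z up. Spigot 39 mm dia. from z 0 to 7 mm (foot chamfered), flange 76 mm dia. from 7 to 12, round drum 58 mm dia. from 12 to 30: grip the drum across from above. One notch, 10.5 mm wide, is cut in the flange from its edge to the drum, along the head's +x.
- notch (a point): Point in the flange's notch, 34 mm from the head's axis along its +x, 9.5 mm above its underside. It comes over the igniter when the head is turned right.
- pan_support: Loose black cast-iron pan support, 0.55 kg, 190 mm along x, 220 along y, 56 high, on four corner feet; starts on the worktop. Origin under its centre at the feet. Bars z 42 to 56 mm: outer frame, a 10 mm bar along y through the centre (grip its middle from above, fingers closing along x), two bars along x at y +-58. On the hob its bars are 11 mm above the seated head.
- grip_bar (a point): Middle of the pan support's centre bar, 49 mm above its feet.
- rear_support_edge (a point): Middle of the front face of the fixed rear pan support (straight bar 220 mm long along the hob's y), 49 mm above the hob's plate; axes as the hob's. The loose support's rear face must butt against it.
- cabinet_corner (a point): Point on the worktop plumb below the front left corner of the wall cabinet overhead, which hangs over everything farther (+x) and more to the right (-y) than this point, from 585 mm above the worktop up. Fixed; keep the arm and wrist clear of it, especially when crossing between left and right.
- soap_bottle: Bystander: green dish soap bottle, 241 mm high, standing; origin under its centre.
- scrubber: Bystander: pink silicone scrubber, 49 mm high; origin under its centre.
- mug: Bystander: white mug with yellow stripes, 101 mm high; origin under its centre.
- spice_a: Bystander: spice jar with black cap, 105 mm high; origin under its centre.
- spice_b: Bystander: spice jar with black cap, 105 mm high; origin under its centre.
Not all that is in view belongs to the job. There is more than one size of the burner_head; the one meant has the size given above.

How it is judged:
By the outcome, as a careful person would: the job done as asked, in the order asked, and still so for the second after the job is handed in, with the robot touching nothing.
It also fails if it takes over 72 s, if anything falls off the work surface, if the arm or the gripper's body presses on something with over 40 N, if the wrist force passes 120 N, or if a joint passes its speed limit or range.

## Working session

There is one attempt and no reset: what is moved stays moved. The work goes in short steps, Python scripts to look and compute and a tool call to move; the robot and the scene stay as the last step left them, time stands still between calls to the robot, and variables do not carry over. Pictures are saved under pics/ and viewed, at most 10 in all, crops included, and the job is handed in when it is done.

Besides the shell and the picture viewer there is one more tool, called after "Call:" as name(argument=value, ...) on one line, values as JSON. servo_tool: Moves the arm, as the interface text tells. Its arguments: {"type":"object","properties":{"motion":{"type":"array","items":{"type":"number"}},"force":{"type":"number"}},"required":["motion"]}

```bash
mkdir -p pics; ls; cat > h.py <<'E'
import numpy as np, cv2
from station import ctrl, snapshot, calibration, order
def snap(n,f):
    c=calibration(n); im=snapshot(n); cv2.imwrite(f'pics/{f}.png',im[:,:,::-1]); np.save(f'pics/{f}.npy',np.array([c],dtype=object),allow_pickle=True); return im,c
def load(f): return cv2.imread(f'pics/{f}.png'), np.load(f'pics/{f}.npy',allow_pickle=True)[0]
def K(c): return np.array([[c['fx'],0,c['cx']],[0,c['fy'],c['cy']],[0,0,1.]])
def ray(c,px):
    p=cv2.undistortPoints(np.array(px,float).reshape(-1,1,2),K(c),np.array(c['dist'],float))[:,0]
    T=np.array(c['world_from_camera']); d=np.c_[p[:,0],-p[:,1],-np.ones(len(p))]@T[:3,:3].T
    return T[:3,3],d
def plane(c,px,z):
    o,d=ray(c,px); return o+d*((z-o[2])/d[:,2])[:,None]
def proj(c,P):
    T=np.array(c['world_from_camera']); q=(np.atleast_2d(P)-T[:3,3])@T[:3,:3]; q=q*[1,-1,-1]
    return cv2.projectPoints(q,np.zeros(3),np.zeros(3),K(c),np.array(c['dist'],float))[0][:,0]
def tri(c1,p1,c2,p2):
    o1,d1=ray(c1,[p1]);o2,d2=ray(c2,[p2]);d1=d1[0];d2=d2[0]
    s=np.linalg.lstsq(np.c_[d1,-d2],o2-o1,rcond=None)[0]; a=o1+s[0]*d1;b=o2+s[1]*d2
    return (a+b)/2,np.linalg.norm(a-b)
E
python3 - <<'E'
from h import *
for n in ('top','side','wrist'):
    im,c=snap(n,n+'0'); print(n,np.round(c['world_from_camera'],3).tolist(),c['fx'],c['dist'])
o=ctrl.get_obs(); print(o)
a=cv2.imread('pics/top0.png');b=cv2.imread('pics/side0.png');w=cv2.imread('pics/wrist0.png')
E
```

```text
pics
top [[0.023, 0.981, -0.193, 0.321], [-1.0, 0.025, 0.01, -0.13], [0.014, 0.192, 0.981, 1.284], [0.0, 0.0, 0.0, 1.0]] 412.86493073747454 [-0.08752865  0.          0.          0.          0.        ]
side [[0.933, 0.172, -0.315, 0.065], [-0.358, 0.503, -0.787, -1.46], [0.022, 0.847, 0.531, 0.956], [0.0, 0.0, 0.0, 1.0]] 492.7961825793981 [-0.08799169  0.          0.          0.          0.        ]
wrist [[0.394, -0.87, -0.297, 0.17], [0.919, 0.372, 0.128, 0.606], [-0.001, -0.323, 0.946, 0.372], [0.0, 0.0, 0.0, 1.0]] 318.2449991820598 [-0.03130051  0.          0.          0.          0.        ]
{'time': 0.15, 'joints': array([ 1.16256439e+00,  3.53489812e-01,  1.63392447e+00,  3.25983415e-05,
        1.15519659e+00, -2.39920312e-03]), 'qvel': array([-0.00270435, -0.00081202, -0.00306385, -0.00074442, -0.00040286,
        0.00107059]), 'joint_torque': array([-1.74933962e-04, -6.05633211e+01, -3.42339206e+01,  1.92432167e-04,
        6.07584385e-03, -4.55348825e-07]), 'eef_pos': array([0.24662653, 0.57399294, 0.30335025]), 'tool_rot': array([-6.33087326e-01, -3.07690018e+00,  1.55616150e-03]), 'contact_force': array([ 0.28515001, -0.43772621, -0.03697923]), 'ft_torque': array([-0.00120593,  0.02627817, -0.01134521]), 'gripper_force': 0.0, 'finger_gap': 1.002157774973766}
```

View pics/top0.png

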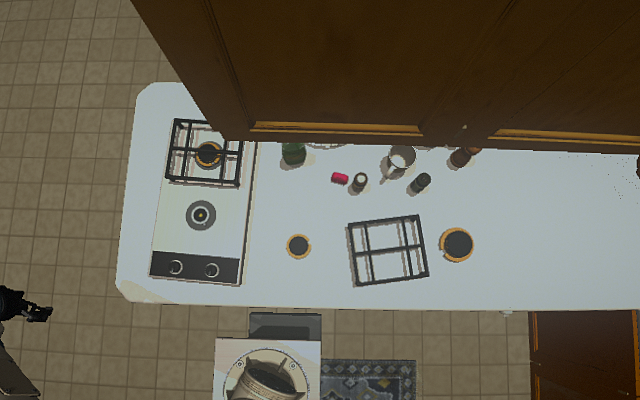

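View pics/side0.png

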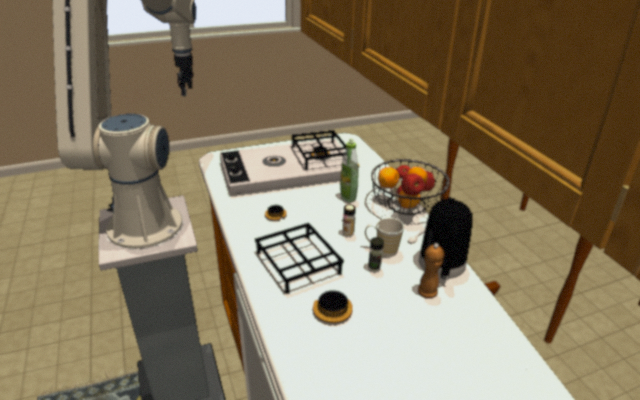

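View pics/wrist0.png

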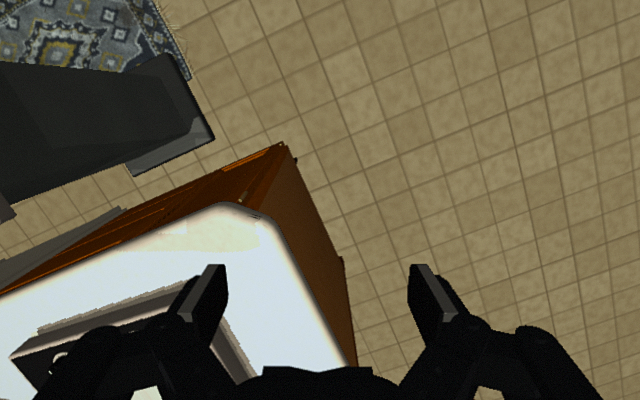

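The top view shows the hob at left, with the open front burner at (200,215) and the rear support at (205,150). The loose pan support is at (387,250), and there are two head candidates, small (298,246) and large (457,245).

```bash
python3 - <<'E'
from h import *
im,c=load('top0'); 
def P(n,px,z): print(n,np.round(plane(c,px,z)*1000).tolist())
P('cup',[(200.5,215)],.06)
P('hob corners: FL,FR,RR',[(149,276),(241,284),(252,142)],.052)
P('rear sup front L,R',[(166,184),(239,188)],.101)
P('pan corners',[(348,224),(418,214),(429,277),(354,286)],.056)
P('knobs',[(176,268),(212,270)],.077)
hsv=cv2.cvtColor(im,cv2.COLOR_BGR2HSV)
for n,(x,y) in dict(small=(298,246),large=(457,245)).items():
    s=hsv[y-30:y+30,x-30:x+30]; m=((s[...,1]>110)|(s[...,2]<90)).astype(np.uint8)
    cs=cv2.findContours(m,0,1)[0]; k=max(cs,key=cv2.contourArea); (a,b),r,t=cv2.fitEllipse(k); a+=x-30;b+=y-30
    q=plane(c,[(a,b),(a-r[0]/2,b),(a+r[0]/2,b),(a,b-r[1]/2),(a,b+r[1]/2)],.012)*1000
    print(n,a,b,r,t,np.round(q[0]),np.linalg.norm(q[1]-q[2]),np.linalg.norm(q[3]-q[4]))
P('mug,spice,soap',[(402,155),(362,177),(423,178),(293,150)],.09)
P('cab',[(250,133)],.585)
E
```

```text
cup [[513.0, 211.0, 60.0]]
hob corners: FL,FR,RR [[327.0, 355.0, 52.0], [312.0, 79.0, 52.0], [750.0, 69.0, 52.0]]
rear sup front L,R [[597.0, 311.0, 101.0], [590.0, 92.0, 101.0]]
pan corners [[498.0, -234.0, 56.0], [533.0, -447.0, 56.0], [345.0, -476.0, 56.0], [315.0, -253.0, 56.0]]
knobs [[352.0, 267.0, 77.0], [350.0, 161.0, 77.0]]
small 297.9759044647217 245.88523864746094 (22.539716720581055, 23.377300262451172) 172.96432495117188 [432. -84.  12.] 69.34174347814366 71.9553789514815
large 456.5759792327881 244.23312187194824 (31.48343849182129, 34.08670425415039) 147.08460998535156 [ 448. -578.   12.] 100.95014469584369 106.86830286507698
mug,spice,soap [[708.0, -393.0, 90.0], [636.0, -271.0, 90.0], [638.0, -456.0, 90.0], [714.0, -62.0, 90.0]]
cab [[581.0, -12.0, 585.0]]
```

```bash
cat >> h.py <<'E'
from scipy.spatial.transform import Rotation as R
def az():
    r=R.from_rotvec(ctrl.get_obs()['tool_rot']).as_matrix(); return np.degrees(np.arctan2(r[1,0],r[0,0]))
def go(p,a,cur=None):
    """rz first, then shift in the turned tool frame (mm), tool kept plumb"""
    o=ctrl.get_obs(); a0=az()
    d=(a-a0+180)%360-180
    r=R.from_euler('z',a,degrees=True).as_matrix()@np.diag([1,-1,-1.])
    s=r.T@(np.array(p)-o['eef_pos'])*1000
    rr=R.from_rotvec(o['tool_rot']).as_matrix()
    til=R.from_matrix(rr.T@(R.from_euler('z',a0,degrees=True).as_matrix()@np.diag([1,-1,-1.]))).as_rotvec()
    print('t',round(o['time'],2),'pos',np.round(o['eef_pos']*1000,1),'az',round(a0,2),'gap',round(o['finger_gap'],3),'F',np.round(o['contact_force'],1))
    print('  rz',round(-np.radians(d),4),'tilt',np.round(til,4),'shift',np.round(s,1),'rows',round(abs(d)/7.16,1),round(np.linalg.norm(s)/41.7,1))
E
python3 - <<'E'
from h import *
go([.513,.211,.30],212)
E
```

```text
t 0.15 pos [246.6 574.  303.4] az 156.75 gap 1.002 F [ 0.3 -0.4 -0. ]
  rz -0.9644 tilt [-0.001 -0.     0.   ] shift [ -33.5 -449.     3.4] rows 7.7 10.8
```

Call:
servo_tool(motion=[0,0,0,0,0,-0.12,-1,0,0,0,0,0,-0.12,-1,0,0,0,0,0,-0.12,-1,0,0,0,0,0,-0.12,-1,0,0,0,0,0,-0.12,-1,0,0,0,0,0,-0.12,-1,0,0,0,0,0,-0.12,-1,0,0,0,0,0,-0.12,-1,-3,-37.5,0,0,0,0,-1,-3,-37.5,0,0,0,0,-1,-3,-37.5,0,0,0,0,-1,-3,-37.5,0,0,0,0,-1,-3,-37.5,0,0,0,0,-1,-3,-37.5,0,0,0,0,-1,-3,-37.5,0,0,0,0,-1,-3,-37.5,0,0,0,0,-1,-3,-37.5,0,0,0,0,-1,-3,-37.5,0,0,0,0,-1,-3,-37.5,0,0,0,0,-1,-3,-37.5,0,0,0,0,-1])

```text
time: 1.82
eef_pos: [0.5149, 0.2088, 0.3038]
tool_rot: [0.859, -3.022, -0.0]
contact_force: [1.1, -0.1, -0.2]
finger_gap: 1.001
gripper_force: 0.0
```

Call:
servo_tool(motion=[0,0,0,0,0,0,-1,0,0,0,0,0,0,-1])

```text
time: 1.98
eef_pos: [0.515, 0.2089, 0.3036]
tool_rot: [0.854, -3.023, 0.0]
contact_force: [-0.7, 0.8, -0.1]
finger_gap: 1.0
gripper_force: 0.0
```

```bash
python3 - <<'E'
from h import *
snap('wrist','cupA'); go([.513,.211,.20],212)
E
```

```text
t 2.03 pos [514.2 209.9 303.6] az -148.37 gap 1.001 F [-0.2  0.3  0.3]
  rz -0.0064 tilt [ 0.0005 -0.0007 -0.    ] shift [  0.5   1.5 103.6] rows 0.1 2.5
```

View pics/cupA.png

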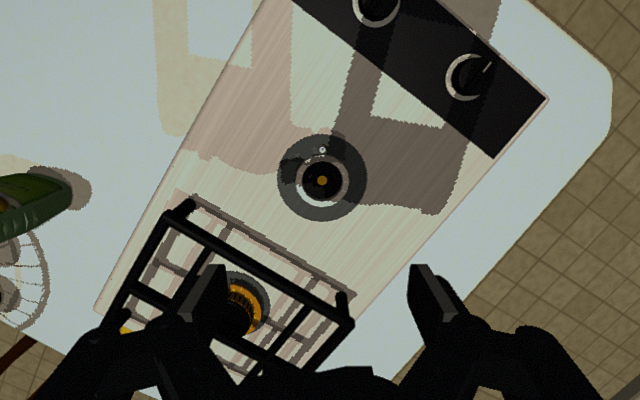

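The wrist view shows the cup at (322,180), the igniter at (322,150) beside it towards the hob front, and the rear support's front bar from (168,212) to (352,325). Next is a second, lower and shifted view.

Call:
servo_tool(motion=[0,20,27,0,0,0,-1,0,20,27,0,0,0,-1,0,20,26,0,0,0,-1,0,0,0,0,0,0,-1,0,0,0,0,0,0,-1])

```text
time: 2.45
eef_pos: [0.4806, 0.2628, 0.2227]
tool_rot: [0.864, -3.017, 0.001]
contact_force: [0.6, 0.5, -0.6]
finger_gap: 1.0
gripper_force: 0.0
```

```bash
python3 - <<'E'
from h import *
im,c=snap('wrist','cupB'); go([.513,.211,.20],212)
cv2.imwrite('pics/cupB2.png',cv2.resize(im[40:340,120:520,::-1],None,fx=2,fy=2,interpolation=cv2.INTER_CUBIC))
E
```

```text
t 2.5 pos [481.9 262.5 224. ] az -148.1 gap 1.001 F [1.4 0.1 0.9]
  rz -0.0017 tilt [-0.0001 -0.0007  0.    ] shift [  1.  -60.2  24. ] rows 0.0 1.6
```

View pics/cupB2.png

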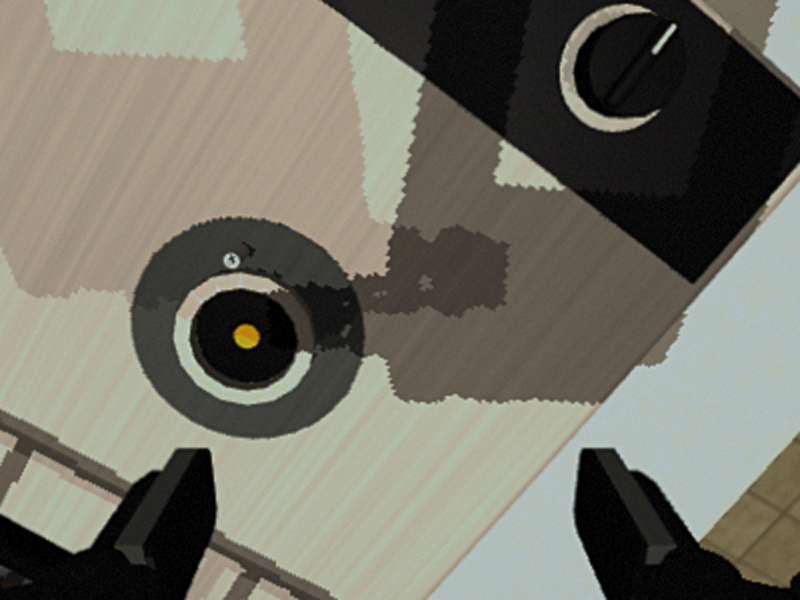

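The cup mouth is at about full-image (241.5,209), the igniter tip at (236,170.5), and the hob's left side edge runs lower right. I'll fit these now.

```bash
cat >> h.py <<'E'
def radial(g,c0,r0,r1,sign,ratio=1.0,n=180,iters=3):
    """ellipse through the strongest edge of given sign between r0,r1 px round c0"""
    pts=[]
    for t in np.linspace(0,2*np.pi,n,endpoint=False):
        rr=np.arange(r0,r1,.25); x=(c0[0]+rr*np.cos(t)).astype(np.float32); y=(c0[1]+ratio*rr*np.sin(t)).astype(np.float32)
        v=cv2.GaussianBlur(cv2.remap(g,x[None],y[None],cv2.INTER_CUBIC).astype(np.float32),(9,1),1.5)[0]
        d=np.gradient(v)*sign; i=d.argmax()
        if d[i]>2.5: pts.append((x[i],y[i]))
    p=np.array(pts,np.float32)
    for _ in range(iters):
        e=cv2.fitEllipseDirect(p); (a,b),(w,h),th=e; q=(p-[a,b])@np.array([[np.cos(np.radians(th)),-np.sin(np.radians(th))],[np.sin(np.radians(th)),np.cos(np.radians(th))]])
        res=abs(np.hypot(q[:,0]/w*2,q[:,1]/h*2)-1); p=p[res<max(.03,2*np.median(res))].astype(np.float32)
    return e,len(p),p
def diam(c,e,z):
    p=cv2.ellipse2Poly((0,0),(1,1),0,0,1,1)
    (a,b),(w,h),th=e; t=np.linspace(0,2*np.pi,72,endpoint=False); k=np.radians(th)
    x=a+w/2*np.cos(t)*np.cos(k)-h/2*np.sin(t)*np.sin(k); y=b+w/2*np.cos(t)*np.sin(k)+h/2*np.sin(t)*np.cos(k)
    q=plane(c,np.c_[x,y],z)[:,:2]*1000; m=q.mean(0); return m,2*np.linalg.norm(q-m,axis=1).mean()
def lines(f,minlen=40):
    im,c=load(f); g=cv2.cvtColor(im,cv2.COLOR_BGR2GRAY); l=cv2.createLineSegmentDetector().detect(g)[0][:,0]
    return l[np.hypot(l[:,2]-l[:,0],l[:,3]-l[:,1])>minlen],c
E
python3 - <<'E'
from h import *
C={}
for f,c0,ri,ro,ig in (('cupA',(322,180),(8,24),(20,35),(322,150)),('cupB',(241.5,209),(20,32),(29,43),(236,170.5))):
    im,c=load(f); g=cv2.cvtColor(im,cv2.COLOR_BGR2GRAY)
    for nm,(a,b),s in (('in',ri,1),('out',ro,-1)):
        e,n,p=radial(g,c0,a,b,s); print(f,nm,np.round(e[0],2),np.round(e[1],1),n,diam(c,e,.06)); C[f,nm]=(c,e[0])
    x,y=map(int,ig); s=g[y-6:y+7,x-6:x+7].astype(float); print('ig',s.max(),s.min())
    m=im[y-6:y+7,x-6:x+7].min(2).astype(float); m=np.clip(m-m.max()*.6,0,None); yy,xx=np.mgrid[y-6:y+7,x-6:x+7]
    C[f,'ig']=(c,((m*xx).sum()/m.sum(),(m*yy).sum()/m.sum())); print(C[f,'ig'][1], plane(c,[C[f,'ig'][1]],.072)*1000)
for k in('in','out','ig'):
    print(k,tri(*C['cupA',k],*C['cupB',k]))
for f in('cupA','cupB'):
    l,c=lines(f)
    for s in l:
        for z in(.052,.094,.108):
            q=plane(c,s.reshape(2,2),z)*1000; d=q[1]-q[0]; a=np.degrees(np.arctan2(d[1],d[0])); a=(a+45)%90-45
            if z==.052:
                if abs(a+2)>4: break
            print(f,s.round(),z,np.round(q[:,:2]).tolist(),round(a,2))
E
```

```text
cupA in [321.77 180.91] [40.2 40.8] 150 (array([513.93707742, 213.28604748]), np.float64(41.90137361302269))
cupA out [321.82 180.46] [52.1 53.4] 151 (array([513.63458139, 213.16380036]), np.float64(54.54858483559805))
ig 181.0 13.0
(np.float64(321.892191780822), np.float64(150.47246575342467)) [[485.67563107 195.65651929  72.        ]]
cupB in [241.37 209.24] [50.  54.8] 155 (array([513.68400967, 213.37651285]), np.float64(42.09776986398744))
cupB out [241.39 208.89] [64.3 71. ] 176 (array([513.58843617, 213.34352   ]), np.float64(54.364701660540376))
ig 198.0 23.0
(np.float64(235.25681063122926), np.float64(170.11096345514952)) [[484.19248706 196.08651679  72.        ]]
in (array([0.51394093, 0.21327701, 0.05894769]), np.float64(0.0001400435497186693))
out (array([0.51350839, 0.21310161, 0.05919461]), np.float64(1.7490749476996642e-05))
ig (array([0.48604571, 0.19587154, 0.06733681]), np.float64(0.0007525721408068588))
cupA [185. 218. 334. 307.] 0.052 [[629.0, 110.0], [641.0, 310.0]] -3.36
cupA [185. 218. 334. 307.] 0.094 [[605.0, 117.0], [615.0, 291.0]] -3.36
cupA [185. 218. 334. 
[... 11113 characters left out ...]
366. 415. 244.] 0.108 [[578.0, 312.0], [454.0, 320.0]] -3.45
cupB [583. 300. 622. 325.] 0.052 [[431.0, 518.0], [431.0, 575.0]] 0.06
cupB [583. 300. 622. 325.] 0.094 [[427.0, 466.0], [427.0, 513.0]] 0.06
cupB [583. 300. 622. 325.] 0.108 [[426.0, 448.0], [426.0, 492.0]] 0.06
cupB [582. 337. 617. 358.] 0.052 [[461.0, 551.0], [461.0, 604.0]] 0.26
cupB [582. 337. 617. 358.] 0.094 [[452.0, 493.0], [452.0, 537.0]] 0.26
cupB [582. 337. 617. 358.] 0.108 [[449.0, 473.0], [449.0, 514.0]] 0.26
cupB [131.  13. 101.  77.] 0.052 [[432.0, 83.0], [481.0, 81.0]] -3.17
cupB [131.  13. 101.  77.] 0.094 [[428.0, 107.0], [469.0, 105.0]] -3.17
cupB [131.  13. 101.  77.] 0.108 [[427.0, 115.0], [465.0, 113.0]] -3.17
```

Call:
servo_tool(motion=[25,-29.7,0,0,0,0,-1,25,-29.7,0,0,0,0,-1,25,-29.7,0,0,0,0,-1,25,-29.7,0,0,0,0,-1,25,-29.7,0,0,0,0,-1,25,-29.7,0,0,0,0,-1,25,-29.7,0,0,0,0,-1,25,-29.7,0,0,0,0,-1,25,-29.7,0,0,0,0,-1,0,0,0,0,0,0,-1,0,0,0,0,0,0,-1])

```text
time: 3.42
eef_pos: [0.4325, -0.0865, 0.2254]
tool_rot: [-0.852, 3.021, -0.002]
contact_force: [-0.2, -0.0, -0.4]
finger_gap: 1.0
gripper_force: 0.0
```

```bash
python3 - <<'E'
from h import *
im,c=snap('wrist','hdA'); go([.432,-.084,.20],212)
u=proj(c,[[.432,-.084,.012]])[0]; print(u)
cv2.imwrite('pics/hdA2.png',cv2.resize(im[40:340,120:520,::-1],None,fx=2,fy=2,interpolation=cv2.INTER_CUBIC))
E
```

```text
t 3.47 pos [432.6 -85.2 225.2] az -148.41 gap 0.998 F [0.  0.3 0.3]
  rz -0.0071 tilt [-0.0016  0.002  -0.    ] shift [-0.1  1.3 25.2] rows 0.1 0.6
[320.64270266 188.51258604]
```

View pics/hdA2.png

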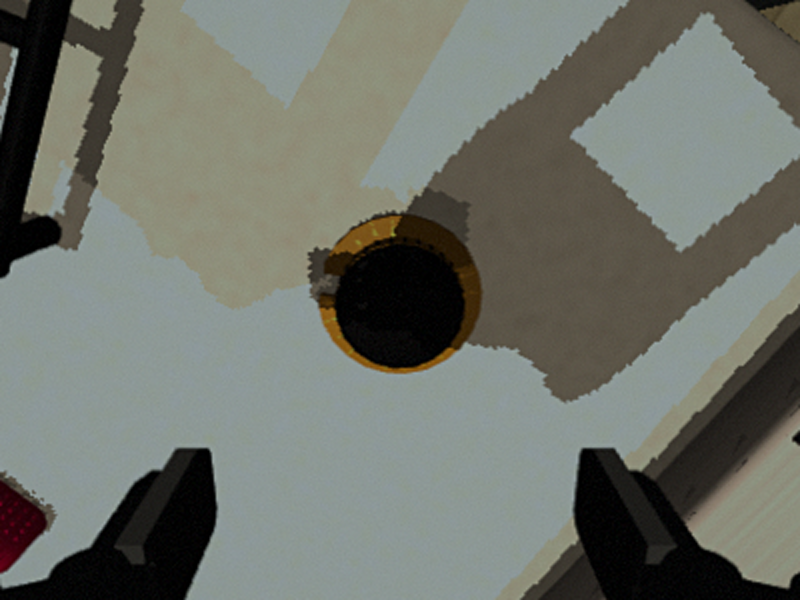

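The notch is the gap in the brass ring at crop (330,287), and the flange centre is near (400,294). One more shifted view, then fit.

Call:
servo_tool(motion=[0,-30,20,0,0,0,-1,0,-30,20,0,0,0,-1,0,0,0,0,0,0,-1,0,0,0,0,0,0,-1])

```text
time: 3.8
eef_pos: [0.4642, -0.1347, 0.1834]
tool_rot: [0.86, -3.021, -0.001]
contact_force: [-0.2, 0.7, -0.1]
finger_gap: 1.0
gripper_force: 0.0
```

```bash
python3 - <<'E'
from h import *
snap('wrist','hdB'); P={}
for f in('hdA','hdB'):
    im,c=load(f); hsv=cv2.cvtColor(im,cv2.COLOR_BGR2HSV)
    u=proj(c,[[.432,-.084,.012]])[0]
    brass=(hsv[...,1]>130)&(hsv[...,0]<30)&(hsv[...,2]>25); dark=hsv[...,2]<30
    yy,xx=np.mgrid[:400,:640]; near=np.hypot(xx-u[0],yy-u[1])<60
    m=((brass)&near).astype(np.uint8); k=np.vstack([q for q in cv2.findContours(m,0,1)[0] if cv2.contourArea(q)>5])
    hull=cv2.convexHull(k)
    # outer edge: hull points densified by fitting the ellipse to contour points close to hull
    pts=np.array([p for p in k[:,0] if abs(cv2.pointPolygonTest(hull,(float(p[0]),float(p[1])),True))<1.0],np.float32)
    e=cv2.fitEllipseDirect(pts); mm,d=diam(c,e,.012); P[f]=(c,e[0])
    print(f,np.round(e[0],2),np.round(e[1],1),len(pts),'z12',mm.round(1),round(d,1),'z7',diam(c,e,.007)[0].round(1))
    md=(dark&near).astype(np.uint8); md=cv2.morphologyEx(md,cv2.MORPH_OPEN,np.ones((5,5))); kk=max(cv2.findContours(md,0,1)[0],key=cv2.contourArea); e2=cv2.fitEllipse(kk); print('  top z30',e2[0],diam(c,e2,.030))
    # angular profile on ring r=34 at z=.012
    t=np.radians(np.arange(0,360,2)); 
    prof=[]
    for r in (34,36):
        q=np.c_[mm[0]+r*np.cos(t),mm[1]+r*np.sin(t),np.full(len(t),12)]/1000; x=proj(c,q).astype(np.float32)
        s=cv2.remap(hsv,x[None,:,0],x[None,:,1],cv2.INTER_LINEAR)[0]; prof.append(s[:,1].astype(int)); 
        a=np.where(s[:,1]<110)[0]*2; print('  r',r,'low sat at',a.tolist())
print(tri(*P['hdA'],*P['hdB']))
go([.432,-.084,.20],212)
im,_=load('hdB'); u=proj(_,[[.432,-.084,.012]])[0].astype(int); s=im[max(0,u[1]-60):u[1]+60,u[0]-75:u[0]+75]; cv2.imwrite('pics/hdB2.png',cv2.resize(s,None,fx=5,fy=5,interpolation=cv2.INTER_CUBIC))
E
```

```text
hdA [319.51 186.53] [78.5 80.2] 210 z12 [431.6 -85.5] 74.9 z7 [432.8 -84.7]
  top z30 (319.7048034667969, 191.59654235839844) (array([430.70749195, -85.95248772]), np.float64(56.133385879634545))
  r 34 low sat at [0, 2, 18, 26, 32, 42, 286, 288, 290, 292, 294, 296, 298, 358]
  r 36 low sat at [286, 288, 290, 292, 294, 296, 298]
hdB [390.41 199.62] [88. 95.] 242 z12 [431.7 -86.1] 75.3 z7 [432.5 -84.2]
  top z30 (394.2294616699219, 207.41744995117188) (array([432.02886853, -87.24361813]), np.float64(56.46289749852353))
  r 34 low sat at [12, 26, 28, 34, 38, 40, 42, 44, 48, 50, 52, 60, 66, 72, 76, 78, 80, 86, 286, 288, 290, 292, 294, 296, 298]
  r 36 low sat at [36, 38, 40, 44, 52, 60, 62, 68, 74, 86, 96, 286, 288, 290, 292, 294, 296, 298]
(array([ 0.4315559, -0.085467 ,  0.0089363]), np.float64(0.0002579558463604074))
t 3.85 pos [ 463.7 -134.1  183.9] az -148.2 gap 1.002 F [-0.3  0.4  0.4]
  rz -0.0035 tilt [ 0.0009 -0.0005 -0.    ] shift [  0.3  59.3 -16.1] rows 0.0 1.5
```

View pics/hdB2.png

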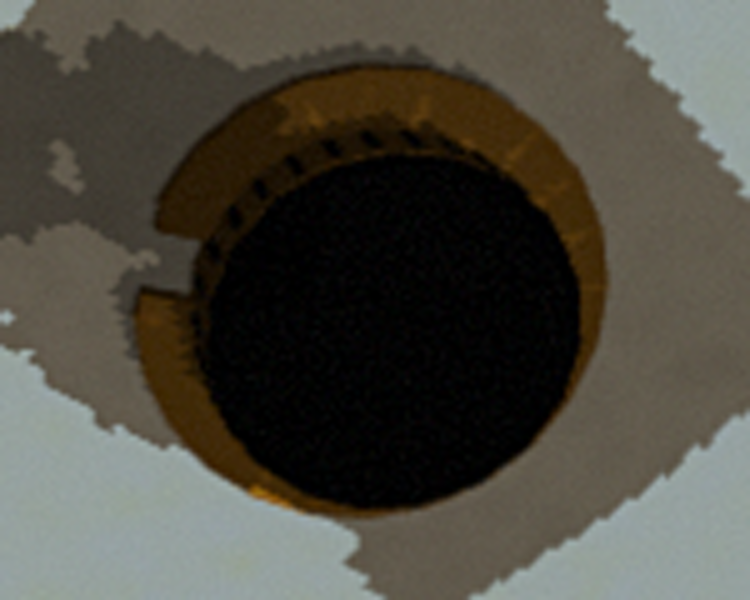

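The close-up shows the notch clearly at the ring's left, (165,262) in the crop, which works out at about azimuth 292°. I'll turn the tool to az 112°, so the fingers close across the notch axis, and re-measure from there so any camera bias cancels.

Call:
servo_tool(motion=[0,0,0,0,0,0.124,-1,0,0,0,0,0,0.124,-1,0,0,0,0,0,0.124,-1,0,0,0,0,0,0.124,-1,0,0,0,0,0,0.124,-1,0,0,0,0,0,0.124,-1,0,0,0,0,0,0.124,-1,0,0,0,0,0,0.124,-1,0,0,0,0,0,0.124,-1,0,0,0,0,0,0.124,-1,0,0,0,0,0,0.124,-1,0,0,0,0,0,0.124,-1,0,0,0,0,0,0.124,-1,0,0,0,0,0,0.124,-1,28,-6,-13,0,0,0,-1,28,-6,-13,0,0,0,-1,0,0,0,0,0,0,-1,0,0,0,0,0,0,-1])

```text
time: 5.35
eef_pos: [0.4309, -0.086, 0.2114]
tool_rot: [1.745, 2.61, 0.002]
contact_force: [0.5, 0.3, -0.0]
finger_gap: 0.997
gripper_force: 0.0
```

```bash
cat >> h.py <<'E'
def head(f,guess=(.4316,-.086)):
    im,c=load(f); hsv=cv2.cvtColor(im,cv2.COLOR_BGR2HSV)
    u=proj(c,[[*guess,.012]])[0]
    brass=(hsv[...,1]>130)&(hsv[...,0]<30)&(hsv[...,2]>25)
    yy,xx=np.mgrid[:400,:640]; near=np.hypot(xx-u[0],yy-u[1])<60
    k=np.vstack([q for q in cv2.findContours((brass&near).astype(np.uint8),0,1)[0] if cv2.contourArea(q)>5]); hull=cv2.convexHull(k)
    pts=np.array([p for p in k[:,0] if abs(cv2.pointPolygonTest(hull,(float(p[0]),float(p[1])),True))<1.0],np.float32)
    e=cv2.fitEllipseDirect(pts); mm,d=diam(c,e,.012); print(f,np.round(e[0],1),'z12',mm.round(1),round(d,1))
    for r in (33,35,36.5):
        t=np.radians(np.arange(270,316,.5)); q=np.c_[mm[0]+r*np.cos(t),mm[1]+r*np.sin(t),np.full(len(t),12)]/1000; x=proj(c,q).astype(np.float32)
        s=cv2.remap(im,x[None,:,0],x[None,:,1],cv2.INTER_CUBIC)[0].astype(float); b=s[:,2]-s[:,0]
        v=b<(b.max()+b.min())/2; a=np.degrees(t)[v]; print('  r',r,a.min(),a.max(),(a.min()+a.max())/2,a.mean(),'width',2*r*np.sin(np.radians(a.max()-a.min())/2))
    return c,e,mm
E
python3 - <<'E'
from h import *
snap('wrist','hdC'); go([.4316,-.086,.083],112)
for f in('hdA','hdB','hdC'): head(f)
E
```

```text
t 5.4 pos [431.5 -86.7 211.1] az 112.44 gap 0.999 F [ 0.8 -0.3  0.8]
  rz 0.0077 tilt [0.0021 0.0015 0.    ] shift [  0.6   0.4 128.1] rows 0.1 3.1
hdA [319.5 186.5] z12 [431.6 -85.5] 74.9
  r 33 270.0 311.5 290.75 289.4423076923077 width 23.383208507849243
  r 35 270.0 311.5 290.75 290.75 width 24.800372659840107
  r 36.5 271.0 310.5 290.75 290.75 width 24.667920414242868
hdB [390.4 199.6] z12 [431.7 -86.1] 75.3
  r 33 270.0 302.0 286.0 290.7142857142857 width 18.192065483921944
  r 35 270.0 301.5 285.75 285.75 width 19.0008314905552
  r 36.5 270.0 301.5 285.75 286.0967741935484 width 19.81515284015042
hdC [319.3 189. ] z12 [432.4 -83.6] 74.9
  r 33 271.0 315.5 293.25 291.7631578947368 width 24.990808745260573
  r 35 273.0 315.5 294.25 294.7621951219512 width 25.370662679859116
  r 36.5 281.5 309.5 295.5 294.28125 width 17.660298378775746
```

```bash
python3 - <<'E'
from h import *
go([.4324,-.0836,.1],112)
for f,mm in(('hdA',(431.6,-85.5)),('hdB',(431.7,-86.1)),('hdC',(432.4,-83.6))):
    im,c=load(f)
    for r in(33,34.5,36):
        t=np.radians(np.arange(276,310,.5)); q=np.c_[mm[0]+r*np.cos(t),mm[1]+r*np.sin(t),np.full(len(t),12)]/1000; x=proj(c,q).astype(np.float32)
        s=cv2.remap(im,x[None,:,0],x[None,:,1],cv2.INTER_LINEAR)[0].astype(float); S=1-s.min(1)/np.maximum(s.max(1),1); a=np.degrees(t)[S<.45]
        print(f,r,a.min(),a.max(),round(a.mean(),1),len(a)*.5)
E
```

```text
t 5.4 pos [431.5 -86.7 211.1] az 112.44 gap 0.999 F [ 0.8 -0.3  0.8]
  rz 0.0077 tilt [0.0021 0.0015 0.    ] shift [  2.6   2.  111.1] rows 0.1 2.7
hdA 33 284.0 300.0 292.0 16.5
hdA 34.5 284.5 299.0 291.8 15.0
hdA 36 285.0 299.0 292.0 14.5
hdB 33 284.5 300.0 292.2 16.0
hdB 34.5 284.5 299.5 292.0 15.5
hdB 36 284.5 299.0 291.8 15.0
hdC 33 276.5 309.5 292.4 30.0
hdC 34.5 276.0 308.5 292.8 14.5
hdC 36 284.0 299.0 291.5 15.5
```

Call:
servo_tool(motion=[1.3,1,37,0,0,0.007,-0.52,1.3,1,37,0,0,0,-0.52,0,0,27,0,0,0,-0.52,0,0,0,0,0,0,-0.52,0,0,4,0,0,0,-0.52,0,0,0,0,0,0,-0.52])

```text
time: 5.9
eef_pos: [0.4327, -0.0849, 0.1054]
tool_rot: [1.759, 2.602, 0.0]
contact_force: [0.9, -0.0, -1.2]
finger_gap: 0.759
gripper_force: 0.0
```

Call:
servo_tool(motion=[0,1,8,0,0,0,-0.52,0,0,6,0,0,0,-0.52,0,0,3,0,0,0,-0.52,0,0,0,0,0,0,-0.52])

```text
time: 6.23
eef_pos: [0.4329, -0.0844, 0.0877]
tool_rot: [-1.759, -2.603, 0.0]
contact_force: [0.2, 0.9, -0.0]
finger_gap: 0.759
gripper_force: 0.0
```

Call:
servo_tool(motion=[0,0,2,0,0,0,-0.52,0,0,0,0,0,0,-0.52])

```text
time: 6.4
eef_pos: [0.433, -0.0844, 0.0859]
tool_rot: [1.759, 2.603, 0.0]
contact_force: [-1.2, 0.1, 0.7]
finger_gap: 0.758
gripper_force: 0.0
```

Call:
servo_tool(motion=[0,0,2,0,0,0,-0.52,0,0,0,0,0,0,-0.52])

```text
time: 6.57
eef_pos: [0.4329, -0.0844, 0.0838]
tool_rot: [1.759, 2.603, 0.0]
contact_force: [-0.7, -0.8, -0.8]
finger_gap: 0.76
gripper_force: 0.0
```

```bash
python3 - <<'E'
from h import *
go([.4324,-.0836,.08],112)
E
```

```text
t 6.57 pos [432.9 -84.4  83.8] az 111.89 gap 0.76 F [-0.7 -0.8 -0.8]
  rz -0.002 tilt [0. 0. 0.] shift [ 0.9 -0.2  3.8] rows 0.0 0.1
```

Call:
servo_tool(motion=[0.5,0,2,0,0,0,-0.52,0,0,0,0,0,0,-0.52])

```text
time: 6.73
eef_pos: [0.4326, -0.0838, 0.0817]
tool_rot: [-1.759, -2.603, 0.0]
contact_force: [-0.1, -0.1, 0.1]
finger_gap: 0.757
gripper_force: 0.0
```

Call:
servo_tool(motion=[0,0,1.5,0,0,0,-0.52,0,0,0,0,0,0,-0.52])

```text
time: 6.9
eef_pos: [0.4327, -0.0839, 0.0802]
tool_rot: [-1.759, -2.603, 0.0]
contact_force: [0.2, -0.2, -0.4]
finger_gap: 0.763
gripper_force: 0.0
```

Call:
servo_tool(motion=[0,0,1.5,0,0,0,-0.52,0,0,0,0,0,0,-0.52])

```text
time: 7.07
eef_pos: [0.4327, -0.0839, 0.0787]
tool_rot: [-1.759, -2.603, 0.0]
contact_force: [-0.4, 0.0, -0.5]
finger_gap: 0.752
gripper_force: 0.0
```

Call:
servo_tool(motion=[0,0,-0.5,0,0,0,-0.3,0,0,0,0,0,0,-0.1,0,0,0,0,0,0,1,0,0,0,0,0,0,1,0,0,0,0,0,0,1,0,0,0,0,0,0,1], force=45)

```text
time: 7.57
eef_pos: [0.433, -0.084, 0.0803]
tool_rot: [1.759, 2.602, 0.0]
contact_force: [-4.0, -0.2, 18.7]
finger_gap: 0.661
gripper_force: 58.2
```

Call:
servo_tool(motion=[0,0,-2,0,0,0,1,0,0,-15,0,0,0,1,0,0,-35,0,0,0,1,0,0,-35,0,0,0,1,0,0,-35,0,0,0,1,0,0,0,0,0,0,1,0,0,0,0,0,0,1])

```text
time: 8.15
eef_pos: [0.4337, -0.0841, 0.203]
tool_rot: [1.757, 2.599, 0.003]
contact_force: [-1.2, -0.0, -1.1]
finger_gap: 0.658
gripper_force: 54.5
```

```bash
python3 - <<'E'
from h import *
im,c=snap('wrist','inh'); go([.53,.22,.24],31.7)
s=im[180:400,180:460,::-1]; cv2.imwrite('pics/inh2.png',cv2.resize(s,None,fx=2.6,fy=2.6,interpolation=cv2.INTER_CUBIC))
E
```

```text
t 8.2 pos [432.7 -83.9 201.5] az 111.88 gap 0.656 F [-0.5  0.2 -1.5]
  rz 1.3995 tilt [0.0009 0.0006 0.    ] shift [ 242.5 -207.4  -38.5] rows 11.2 7.7
```

View pics/inh2.png

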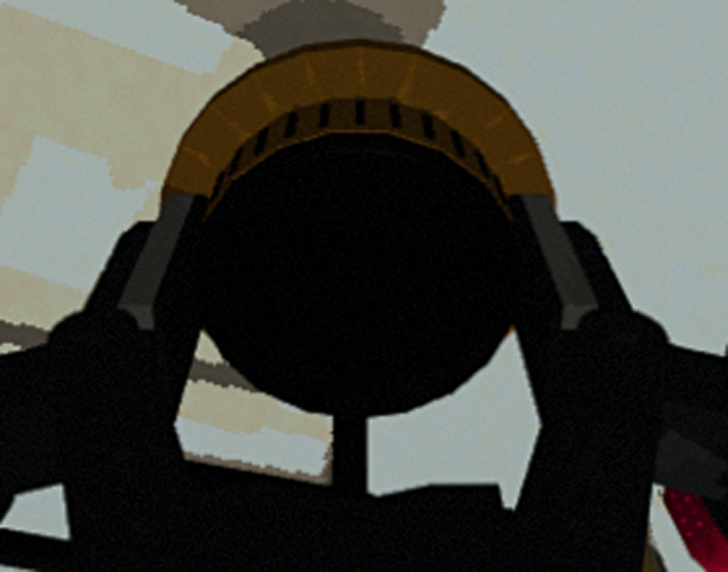

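The head is held level with the flange symmetric between the fingers. I'll rotate it to the igniter's azimuth and go to a stand-off where the cup is in view.

```bash
python3 - <<'E'
from h import *
go([.454,.1765,.24],31.67)
E
```

```text
t 8.2 pos [432.7 -83.9 201.5] az 111.88 gap 0.656 F [-0.5  0.2 -1.5]
  rz 1.4 tilt [0.0009 0.0006 0.    ] shift [ 154.9 -210.4  -38.5] rows 11.2 6.3
```

Call:
servo_tool(motion=[0,0,-9.6,0,0,0.117,1,0,0,-9.6,0,0,0.117,1,0,0,-9.6,0,0,0.117,1,0,0,-9.6,0,0,0.117,1,0,0,0,0,0,0.117,1,0,0,0,0,0,0.117,1,0,0,0,0,0,0.117,1,0,0,0,0,0,0.117,1,0,0,0,0,0,0.116,1,0,0,0,0,0,0.116,1,0,0,0,0,0,0.116,1,0,0,0,0,0,0.116,1,22,-30,0,0,0,0,1,22,-30,0,0,0,0,1,22,-30,0,0,0,0,1,22,-30,0,0,0,0,1,22,-30,0,0,0,0,1,22,-30,0,0,0,0,1,22,-30,0,0,0,0,1])

```text
time: 9.78
eef_pos: [0.4523, 0.1772, 0.2375]
tool_rot: [3.022, 0.857, -0.006]
contact_force: [1.1, -0.4, -1.5]
finger_gap: 0.661
gripper_force: 54.5
```

Call:
servo_tool(motion=[0,0,0,0,0,0,1,0,0,0,0,0,0,1,0,0,0,0,0,0,1])

```text
time: 10.03
eef_pos: [0.4525, 0.1754, 0.2379]
tool_rot: [3.021, 0.859, -0.006]
contact_force: [0.3, -0.4, -1.0]
finger_gap: 0.66
gripper_force: 54.6
```

```bash
python3 - <<'E'
from h import *
im,c=snap('wrist','cupC'); g=cv2.cvtColor(cv2.imread('pics/cupC.png'),cv2.COLOR_BGR2GRAY)
u=proj(c,[[.5137,.2133,.06],[.4855,.1957,.072]]); print(u)
for z0 in (0,):
  s=2*0.027*c['fx']/ (np.array(c['world_from_camera'])[2,3]-.06); print('outer px',s)
  for nm,a,b,sg in(('in',.55*s/2,.9*s/2,1),('out',.88*s/2,1.25*s/2,-1)):
    e,n,p=radial(g,u[0],a,b,sg); print(nm,np.round(e[0],1),np.round(e[1],1),n,diam(c,e,.06))
x,y=map(int,u[1]); im2=cv2.imread('pics/cupC.png'); sub=im2[y-9:y+10,x-9:x+10].min(2).astype(float); print(sub.max(),np.median(sub)); m=np.clip(sub-sub.max()*.7,0,None); yy,xx=np.mgrid[y-9:y+10,x-9:x+10]; q=((m*xx).sum()/m.sum(),(m*yy).sum()/m.sum()); print('ig',q,plane(c,[q],.072)*1000)
go([.5137,.2133,.18],31.67)
cv2.imwrite('pics/cupC2.png',cv2.resize(im[20:270,160:480,::-1],None,fx=2.4,fy=2.4,interpolation=cv2.INTER_CUBIC))
E
```

```text
[[316.57640777 107.96753613]
 [316.70035932 155.11773387]]
outer px 69.64802408933991
in [316.9 106.4] [56.  57.9] 180 (array([514.59036395, 213.56952637]), np.float64(41.67782793219313))
out [317.  105.7] [72.9 75.5] 180 (array([514.88388787, 213.62165852]), np.float64(54.29614467502039))
218.0 77.0
ig (np.float64(316.9112940100594), np.float64(153.98090992226793)) [[486.30667622 196.015185    72.        ]]
t 10.08 pos [452.7 174.9 238.2] az 31.67 gap 0.656 F [ 0.6  0.  -1.7]
  rz 0.0 tilt [-0.0003  0.0033 -0.    ] shift [72.1 -0.7 58.2] rows 0.0 2.2
```

View pics/cupC2.png

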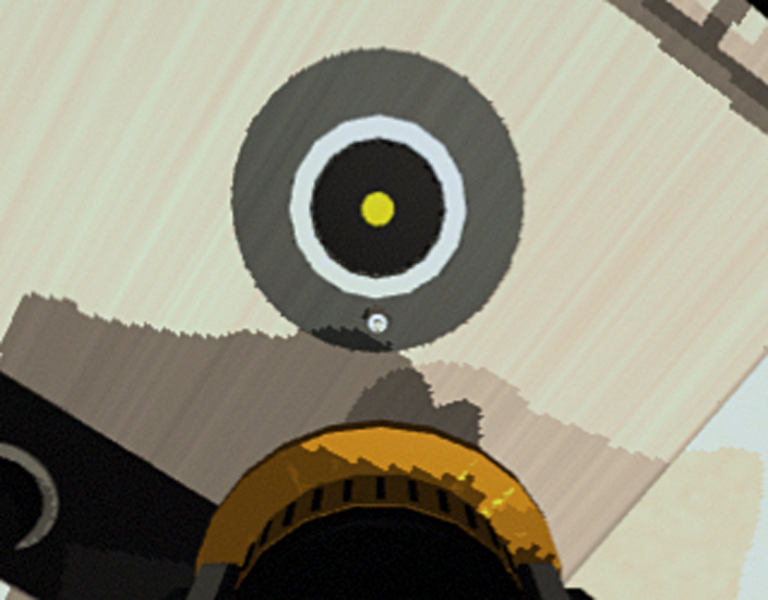

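The cup is clear at full-image (317,106). The igniter sits directly below it at (317,154), so its azimuth matches the tool. Moving over the cup.

Call:
servo_tool(motion=[36,-0.5,0,0,0,0,1,35.5,-0.5,0,0,0,0,1,0,0,35,0,0.003,0,1,0,0,35,0,0,0,1,0,0,0,0,0,0,1,0,0,0,0,0,0,1,0,0,0,0,0,0,1])

```text
time: 10.67
eef_pos: [0.5143, 0.2134, 0.1707]
tool_rot: [-3.022, -0.855, -0.005]
contact_force: [0.2, -0.3, -1.1]
finger_gap: 0.655
gripper_force: 54.7
```

```bash
python3 - <<'E'
from h import *
for i in range(4): snapshot('top'); go([.5143,.2134,.1333],31.67)
E
```

```text
t 10.72 pos [514.8 213.7 171.5] az 31.61 gap 0.659 F [ 0.6  0.1 -1.1]
  rz -0.001 tilt [ 0.0003 -0.0049 -0.    ] shift [-0.6  0.  38.2] rows 0.0 0.9
t 10.77 pos [515.  214.  171.8] az 31.63 gap 0.659 F [ 0.4 -0.1 -2.3]
  rz -0.0007 tilt [ 0.0005 -0.0059 -0.    ] shift [-0.9  0.2 38.5] rows 0.0 0.9
t 10.82 pos [514.9 214.2 171.8] az 31.64 gap 0.658 F [ 0.4 -0.1 -2.1]
  rz -0.0005 tilt [ 0.0005 -0.0061 -0.    ] shift [-0.9  0.3 38.5] rows 0.0 0.9
t 10.87 pos [514.8 214.2 171.6] az 31.65 gap 0.651 F [-0.   0.3 -1.3]
  rz -0.0003 tilt [ 0.0005 -0.0059 -0.    ] shift [-0.8  0.4 38.3] rows 0.0 0.9
```

Call:
servo_tool(motion=[-0.8,0.3,10,0,-0.005,0,1,0,0,12,0,0,0,1,0,0,0,0,0,0,1,0,0,0,0,0,0,1])

```text
time: 11.2
eef_pos: [0.5127, 0.2132, 0.1466]
tool_rot: [3.022, 0.857, -0.007]
contact_force: [1.0, -1.3, -2.0]
finger_gap: 0.663
gripper_force: 54.7
```

```bash
python3 - <<'E'
from h import *
for i in range(3): snapshot('top'); go([.5143,.2134,.1333],31.67)
E
```

```text
t 11.25 pos [513.  213.3 147.1] az 31.68 gap 0.655 F [-1.2  0.1 -2.5]
  rz 0.0002 tilt [-0.0002  0.0035 -0.    ] shift [ 1.1  0.6 13.8] rows 0.0 0.3
t 11.3 pos [513.3 213.5 147.5] az 31.68 gap 0.663 F [ 0.7  0.4 -1.6]
  rz 0.0002 tilt [-0.0001  0.0027 -0.    ] shift [ 0.8  0.6 14.2] rows 0.0 0.3
t 11.35 pos [513.5 213.5 147.7] az 31.68 gap 0.656 F [-0.1 -0.5 -2.1]
  rz 0.0001 tilt [-0.      0.0021 -0.    ] shift [ 0.6  0.5 14.4] rows 0.0 0.3
```

Call:
servo_tool(motion=[0.4,0.4,2,0,0.001,0,1,0,0,2,0,0,0,1,0,0,2,0,0,0,1,0,0,0,0,0,0,1,0,0,0,0,0,0,1])

```text
time: 11.77
eef_pos: [0.5139, 0.2133, 0.1416]
tool_rot: [3.022, 0.857, -0.002]
contact_force: [-0.2, -0.3, -2.1]
finger_gap: 0.656
gripper_force: 54.7
```

```bash
python3 - <<'E'
from h import *
for i in range(2): snapshot('top'); go([.5143,.2134,.1333],31.67)
E
```

```text
t 11.82 pos [514.  213.3 141.7] az 31.67 gap 0.66 F [-0.8  0.1 -1.8]
  rz 0.0001 tilt [-0.      0.0012 -0.    ] shift [0.3 0.1 8.4] rows 0.0 0.2
t 11.87 pos [514.  213.3 141.8] az 31.67 gap 0.659 F [ 0.8 -0.2 -1.7]
  rz 0.0 tilt [-0.     0.001 -0.   ] shift [0.3 0.1 8.5] rows 0.0 0.2
```

Call:
servo_tool(motion=[0.2,0,1.5,0,0,0,1,0,0,1.5,0,0,0,1,0,0,0,0,0,0,1])

```text
time: 12.12
eef_pos: [0.5141, 0.2134, 0.1385]
tool_rot: [3.022, 0.857, -0.002]
contact_force: [0.6, 0.6, -0.6]
finger_gap: 0.652
gripper_force: 54.7
```

Call:
servo_tool(motion=[0,0,1.5,0,0,0,1,0,0,1.5,0,0,0,1,0,0,0,0,0,0,1])

```text
time: 12.37
eef_pos: [0.514, 0.2134, 0.1354]
tool_rot: [3.022, 0.857, -0.002]
contact_force: [-0.1, 0.4, -1.3]
finger_gap: 0.662
gripper_force: 54.7
```

Call:
servo_tool(motion=[0,0,1,0,0,0,1,0,0,0,0,0,0,1])

```text
time: 12.53
eef_pos: [0.5141, 0.2134, 0.1346]
tool_rot: [3.022, 0.857, -0.002]
contact_force: [0.6, -0.1, -1.7]
finger_gap: 0.658
gripper_force: 54.7
```

Call:
servo_tool(motion=[0,0,1,0,0,0,1,0,0,0,0,0,0,1])

```text
time: 12.7
eef_pos: [0.5141, 0.2134, 0.1336]
tool_rot: [3.022, 0.857, -0.002]
contact_force: [0.4, 0.6, -1.6]
finger_gap: 0.659
gripper_force: 54.7
```

Call:
servo_tool(motion=[0,0,0.6,0,0,0,1,0,0,0,0,0,0,1])

```text
time: 12.87
eef_pos: [0.5142, 0.2134, 0.1334]
tool_rot: [3.022, 0.857, -0.001]
contact_force: [-0.9, -0.6, 2.5]
finger_gap: 0.658
gripper_force: 56.2
```

Call:
servo_tool(motion=[0,0,0.6,0,0,0,1,0,0,0,0,0,0,1])

```text
time: 13.03
eef_pos: [0.5142, 0.2134, 0.1334]
tool_rot: [3.022, 0.857, -0.001]
contact_force: [-4.2, -1.6, 10.4]
finger_gap: 0.66
gripper_force: 58.7
```

The head seated at TCP z .1334, exactly as predicted, with little force. Relieve, release, lift and check.

Call:
servo_tool(motion=[0,0,-0.9,0,0,0,1,0,0,0,0,0,0,-0.4,0,0,0,0,0,0,-0.52,0,0,0,0,0,0,-0.52,0,0,-3,0,0,0,-0.52,0,0,-30,0,0,0,-0.52,-10,0,-38,0,0,0,-1,-30,0,-25,0,0,0,-1,-30,0,0,0,0,0,-1,0,0,0,0,0,0,-1,0,0,0,0,0,0,-1,0,0,0,0,0,0,-1])

```text
time: 14.03
eef_pos: [0.4552, 0.1769, 0.2298]
tool_rot: [3.022, 0.857, 0.0]
contact_force: [0.8, 1.0, -0.8]
finger_gap: 0.995
gripper_force: 0.0
```

```bash
python3 - <<'E'
from h import *
im,c=snap('wrist','seat'); b=cv2.imread('pics/seat.png'); hsv=cv2.cvtColor(b,cv2.COLOR_BGR2HSV)
cup=np.array([514.6,213.6])
u=proj(c,[[*cup/1000,.065],[.4863,.196,.072]]); print(u)
brass=(hsv[...,1]>130)&(hsv[...,0]<30)&(hsv[...,2]>25); yy,xx=np.mgrid[:400,:640]; near=np.hypot(xx-u[0,0],yy-u[0,1])<70
k=np.vstack([q for q in cv2.findContours((brass&near).astype(np.uint8),0,1)[0] if cv2.contourArea(q)>5]); hull=cv2.convexHull(k)
pts=np.array([p for p in k[:,0] if abs(cv2.pointPolygonTest(hull,(float(p[0]),float(p[1])),True))<1.0],np.float32); e=cv2.fitEllipseDirect(pts)
for z in(.062,.065,.068): print('flange',z,diam(c,e,z))
go([.4232,-.352,.25],0)
s=b[int(u[0,1])-70:int(u[0,1])+90,int(u[0,0])-100:int(u[0,0])+100]; cv2.imwrite('pics/seat2.png',cv2.resize(s,None,fx=3.6,fy=3.6,interpolation=cv2.INTER_CUBIC))
# coarse support geometry
im,c=load('top0'); q=plane(c,[(348,224),(418,214),(429,277),(354,286)],.056)*1000; print(q.mean(0))
E
```

```text
[[316.40044488 113.02150908]
 [316.54419377 161.20642758]]
flange 0.062 (array([514.88856734, 213.22301245]), np.float64(76.3834933643483))
flange 0.065 (array([515.03391281, 213.31102065]), np.float64(75.41667003013534))
flange 0.068 (array([515.17925827, 213.39902886]), np.float64(74.4498466959224))
t 14.08 pos [455.4 177.1 229.6] az 31.67 gap 0.998 F [-0.8  0.   1. ]
  rz 0.5528 tilt [0.0001 0.0003 0.    ] shift [-32.2 529.1 -20.4] rows 4.4 12.7
[ 422.68355939 -352.31387242   56.        ]
```

View pics/seat2.png

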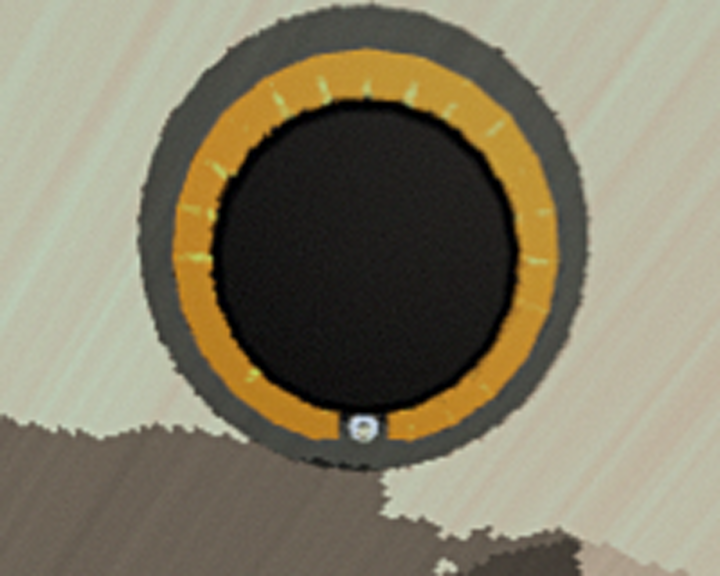

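The picture shows the head concentric in the cup, with the igniter centred in the notch at (363,428). Now to the pan support.

Call:
servo_tool(motion=[0,0,-2,0,0,-0.117,-1,0,0,-2,0,0,-0.117,-1,0,0,-2,0,0,-0.117,-1,0,0,-2,0,0,-0.117,-1,0,0,-2,0,0,-0.117,-1,0,0,-2,0,0,-0.117,-1,0,0,-2,0,0,-0.117,-1,0,0,-2,0,0,-0.117,-1,0,0,-2,0,0,-0.117,-1,0,0,-2,0,0,-0.117,-1])

```text
time: 14.92
eef_pos: [0.4555, 0.1772, 0.2491]
tool_rot: [-2.039, -2.389, 0.002]
contact_force: [-1.0, 0.2, 0.2]
finger_gap: 1.001
gripper_force: 0.0
```

Call:
servo_tool(motion=[-37,-8,0,0,0,0,-1,-37,-8,0,0,0,0,-1,-37,-8,0,0,0,0,-1,-37,-8,0,0,0,0,-1,-37,-8,0,0,0,0,-1,-37,-8,0,0,0,0,-1,-37,-8,0,0,0,0,-1,-37,-8,0,0,0,0,-1,-37,-8,0,0,0,0,-1,-37,-8,0,0,0,0,-1,-37,-8,0,0,0,0,-1,-37,-8,0,0,0,0,-1,-37,-8,0,0,0,0,-1,-37,-8,0,0,0,0,-1,0,0,0,0,0,0,-1,0,0,0,0,0,0,-1,0,0,0,0,0,0,-1])

```text
time: 16.33
eef_pos: [0.4226, -0.3521, 0.2489]
tool_rot: [-2.046, -2.381, 0.001]
contact_force: [-0.3, 0.1, -0.5]
finger_gap: 1.003
gripper_force: 0.0
```

```bash
cat >> h.py <<'E'
def supp(f,z=.056,hint=8.7,tol=4):
    l,c=lines(f,35); L=[]
    ct,st=np.cos(np.radians(hint)),np.sin(np.radians(hint)); Rm=np.array([[ct,st],[-st,ct]])
    for s in l:
        q=plane(c,s.reshape(2,2),z)[:,:2]*1000; d=q[1]-q[0]; a=np.degrees(np.arctan2(d[1],d[0])); a45=(a+45-hint)%90-45
        if abs(a45)<tol:
            w=(q-[423,-352])@Rm.T; ax='x' if abs((w[1]-w[0])[0])>abs((w[1]-w[0])[1]) else 'y'
            L.append((ax,round(w[:,1 if ax=='x' else 0].mean(),1),round(np.linalg.norm(d)),round(a45+hint,2),np.round(np.sort(w[:,0 if ax=='x' else 1])).tolist(),s.round().tolist()))
    for r in sorted(L,key=lambda r:(r[0],r[1])): print(*r)
E
python3 - <<'E'
from h import *
snap('wrist','ps'); go([.423,-.352,.25],98.7); supp('ps')
E
```

```text
t 16.38 pos [ 422.6 -351.5  249.1] az 98.72 gap 1.0 F [ 1.  -0.5 -0.5]
  rz 0.0004 tilt [-0.0018 -0.001   0.    ] shift [-0.5  0.3 -0.9] rows 0.0 0.0
x -111.0 174 8.62 [-88.0, 86.0] [406.0, 302.0, 228.0, 302.0]
x -95.0 69 8.75 [6.0, 75.0] [324.0, 289.0, 396.0, 288.0]
x -94.8 67 8.2 [-72.0, -5.0] [243.0, 288.0, 313.0, 289.0]
x -62.4 66 8.36 [7.0, 73.0] [397.0, 259.0, 326.0, 258.0]
x -62.1 73 8.62 [-79.0, -6.0] [312.0, 258.0, 233.0, 258.0]
x -51.6 75 8.4 [7.0, 82.0] [326.0, 248.0, 407.0, 248.0]
x -51.5 75 8.57 [-79.0, -4.0] [232.0, 248.0, 313.0, 248.0]
x -26.6 47 8.6 [19.0, 66.0] [339.0, 223.0, 392.0, 223.0]
x 51.4 65 8.72 [-71.0, -6.0] [311.0, 134.0, 231.0, 134.0]
x 51.5 42 8.47 [25.0, 67.0] [401.0, 134.0, 349.0, 134.0]
x 59.4 75 8.7 [7.0, 82.0] [327.0, 124.0, 419.0, 124.0]
x 59.7 75 8.41 [-80.0, -5.0] [219.0, 123.0, 312.0, 124.0]
x 74.2 56 8.07 [173.0, 229.0] [534.0, 106.0, 601.0, 108.0]
x 96.3 58 8.52 [7.0, 65.0] [402.0, 75.0, 327.0, 75.0]
x 96.6 59 8.49 [-64.0, -5.0] [312.0, 75.0, 236.0, 75.0]
x 106.8 59 8.96 [-92.0, -32.0] [198.0, 61.0, 276.0, 60.0]
x 107.0 108 8.82 [-31.0, 76.0] 
[... 360 characters left out ...]
4.0, 218.0, 122.0]
y -5.0 32 8.29 [-15.0, 17.0] [312.0, 211.0, 312.0, 176.0]
y -4.1 32 7.88 [18.0, 50.0] [313.0, 174.0, 313.0, 136.0]
y -4.0 35 7.64 [61.0, 96.0] [313.0, 122.0, 313.0, 76.0]
y 5.9 101 8.7 [-50.0, 50.0] [325.0, 136.0, 324.0, 247.0]
y 6.0 35 9.16 [61.0, 96.0] [326.0, 76.0, 326.0, 122.0]
y 67.7 42 8.73 [7.0, 49.0] [397.0, 187.0, 401.0, 137.0]
y 82.6 29 8.8 [60.0, 89.0] [421.0, 123.0, 424.0, 85.0]
y 82.7 101 8.66 [-50.0, 50.0] [408.0, 247.0, 419.0, 135.0]
y 87.7 60 8.53 [1.0, 61.0] [427.0, 122.0, 419.0, 193.0]
y 87.8 41 8.06 [62.0, 104.0] [433.0, 66.0, 427.0, 121.0]
y 91.1 54 7.97 [48.0, 103.0] [429.0, 138.0, 437.0, 67.0]
y 94.8 174 8.61 [-69.0, 105.0] [442.0, 64.0, 419.0, 265.0]
```

Call:
servo_tool(motion=[-2.5,1.3,35,0,0,0.002,-1,0,0,34,0,0,0,-0.5,0,0,0,0,0,0,-0.5,0,0,0,0,0,0,-0.5,0,0,0,0,0,0,-0.5])

```text
time: 16.8
eef_pos: [0.4248, -0.3542, 0.1821]
tool_rot: [2.047, 2.383, -0.001]
contact_force: [-0.2, 0.2, -0.2]
finger_gap: 0.749
gripper_force: 0.0
```

```bash
python3 - <<'E'
from h import *
snap('wrist','ps2'); go([.4243,-.3538,.1115],98.6); supp('ps2')
# bar height from two views: image lines of the +x edge of the bar and of the +58 bar crossing
E
```

```text
t 16.85 pos [ 425.  -354.6  182.7] az 98.65 gap 0.753 F [-0.4 -0.4  0.5]
  rz 0.0008 tilt [0.0005 0.002  0.    ] shift [ 0.9 -0.6 71.2] rows 0.0 1.7
x -126.1 38 9.27 [-15.0, 23.0] [297.0, 367.0, 344.0, 367.0]
x -110.6 117 8.73 [-57.0, 60.0] [392.0, 352.0, 242.0, 352.0]
x -92.1 51 8.68 [-56.0, -4.0] [242.0, 333.0, 309.0, 333.0]
x -92.0 53 8.78 [6.0, 59.0] [323.0, 333.0, 393.0, 333.0]
x -63.5 43 8.97 [7.0, 50.0] [383.0, 301.0, 324.0, 302.0]
x -63.5 41 8.66 [-46.0, -5.0] [308.0, 302.0, 252.0, 301.0]
x -49.9 40 8.67 [7.0, 47.0] [324.0, 286.0, 381.0, 286.0]
x -49.6 38 8.6 [-43.0, -5.0] [254.0, 285.0, 308.0, 285.0]
x -20.8 25 8.29 [-48.0, -23.0] [244.0, 249.0, 281.0, 249.0]
x 50.9 61 8.58 [-66.0, -5.0] [307.0, 144.0, 207.0, 144.0]
x 51.5 64 8.79 [7.0, 70.0] [429.0, 143.0, 326.0, 143.0]
x 59.8 74 8.47 [7.0, 81.0] [326.0, 129.0, 448.0, 130.0]
x 59.9 73 8.75 [-78.0, -5.0] [186.0, 129.0, 307.0, 129.0]
x 74.1 34 10.48 [163.0, 197.0] [584.0, 107.0, 638.0, 107.0]
x 95.8 55 8.61 [7.0, 62.0] [423.0, 65.0, 327.0, 64.0]
x 96.0 55 8.68 [-59.0, -4.0] [307.0, 64.0, 211.0, 65.0]
x 106.6 181 8.62 [-89.0, 92.0] [156.0, 45.0, 478.0, 45.0]
y -92.3 171 8.65 [-67.0, 104.0] [190.0, 305.0, 152.0, 50.0]
y -79.2 100 8.65 [-49.0, 51.0] [186.0, 144.0, 204.0, 284.0]
y -79.0 29 8.83 [61.0, 90.0] [178.0, 77.0, 184.0, 128.0]
y -75.1 20 8.28 [69.0, 89.0] [189.0, 114.0, 185.0, 78.0]
y -4.5 99 7.75 [-49.0, 51.0] [308.0, 284.0, 309.0, 144.0]
y -3.7 34 8.16 [61.0, 95.0] [308.0, 127.0, 308.0, 66.0]
y 5.9 72 8.5 [-21.0, 51.0] [325.0, 144.0, 323.0, 249.0]
y 6.0 35 8.6 [60.0, 95.0] [325.0, 66.0, 325.0, 128.0]
y 81.5 100 8.63 [-49.0, 51.0] [429.0, 284.0, 448.0, 144.0]
y 81.6 29 8.66 [60.0, 89.0] [449.0, 129.0, 456.0, 78.0]
y 87.8 21 8.53 [78.0, 99.0] [469.0, 61.0, 464.0, 98.0]
y 87.9 48 8.58 [28.0, 77.0] [464.0, 101.0, 453.0, 179.0]
y 94.6 170 8.63 [-67.0, 104.0] [482.0, 50.0, 443.0, 305.0]
y 100.3 50 8.23 [-161.0, -111.0] [443.0, 352.0, 434.0, 399.0]
```

Call:
servo_tool(motion=[0.5,-0.3,35,0,0,0,-0.2,0,0,33,0,0,0,0,0,0,3,0,0,0,0.2,0,0,0,0,0,0,0.2,0,0,0,0,0,0,0.2])

```text
time: 17.27
eef_pos: [0.4245, -0.3548, 0.1117]
tool_rot: [2.048, 2.381, -0.001]
contact_force: [-0.1, -0.8, 0.3]
finger_gap: 0.399
gripper_force: 0.0
```

```bash
python3 - <<'E'
from h import *
for i in range(2): snapshot('top'); go([.4243,-.3538,.1115],98.6)
E
```

```text
t 17.32 pos [ 424.7 -355.   112.1] az 98.6 gap 0.402 F [ 0.1 -0.3 -0.2]
  rz -0.0001 tilt [0.0011 0.0027 0.    ] shift [ 1.3 -0.2  0.6] rows 0.0 0.0
t 17.37 pos [ 424.7 -355.   112.2] az 98.6 gap 0.402 F [-0.9  0.5 -0.5]
  rz -0.0 tilt [0.0013 0.003  0.    ] shift [ 1.3 -0.3  0.7] rows 0.0 0.0
```

Close on the bar.

Call:
servo_tool(motion=[1,-0.2,0.6,0,0,0,0.4,0,0,0,0,0,0,1,0,0,0,0,0,0,1,0,0,0,0,0,0,1,0,0,0,0,0,0,1,0,0,0,0,0,0,1], force=90)

```text
time: 17.87
eef_pos: [0.4238, -0.3535, 0.1107]
tool_rot: [2.048, 2.381, -0.001]
contact_force: [-2.1, 2.3, 10.8]
finger_gap: 0.091
gripper_force: 88.8
```

Call:
servo_tool(motion=[0,0,-10,0,0,0,1,0,0,-25,0,0,0,1,0,0,-35,0,0,0,1,0,0,-35,0,0,0,1,0,0,-30,0,0,0,1,0,0,0,0,0,0,1,0,0,0,0,0,0,1])

```text
time: 18.45
eef_pos: [0.4236, -0.3533, 0.2456]
tool_rot: [2.047, 2.38, -0.001]
contact_force: [-0.4, -0.7, -7.3]
finger_gap: 0.09
gripper_force: 89.1
```

```bash
python3 - <<'E'
from h import *
snap('wrist','psh'); go([.44,.12,.255],86.67)
E
```

```text
t 18.5 pos [ 422.7 -352.6  243.7] az 98.59 gap 0.09 F [ 0.4  0.9 -7.5]
  rz 0.2081 tilt [-0.0015 -0.0002  0.    ] shift [472.8 -10.2 -11.3] rows 1.7 11.3
```

Call:
servo_tool(motion=[0,0,0,0,0,0.104,1,0,0,0,0,0,0.104,1,0,0,0,0,0,0,1])

```text
time: 18.75
eef_pos: [0.4221, -0.3521, 0.2416]
tool_rot: [-2.286, -2.147, 0.002]
contact_force: [-0.9, 0.7, -7.2]
finger_gap: 0.089
gripper_force: 89.1
```

```bash
python3 - <<'E'
from h import *
go([.4922,.2155,.245],86.67)
E
```

```text
t 18.75 pos [ 422.1 -352.1  241.6] az 86.4 gap 0.089 F [-0.9  0.7 -7.2]
  rz -0.0047 tilt [-0.0047 -0.0024  0.    ] shift [570.7  37.   -3.4] rows 0.0 13.7
```

Call:
servo_tool(motion=[15,1,0,0,0,0,1,35,2.2,0,0,0,0,1,35,2.2,0,0,0,0,1,35,2.2,0,0,0,0,1,35,2.2,0,0,0,0,1,35,2.2,0,0,0,0,1,35,2.2,0,0,0,0,1,35,2.2,0,0,0,0,1,35,2.2,0,0,0,0,1,35,2.2,0,0,0,0,1,35,2.2,0,0,0,0,1,35,2.2,0,0,0,0,1,35,2.2,0,0,0,0,1,35,2.2,0,0,0,0,1,35,2.2,0,0,0,0,1,35,2.2,0,0,0,0,1,30,2,0,0,0,0,1,0,1,0,0,0,0,1,0,0,0,0,0,0,1,0,0,0,0,0,0,1])

```text
time: 20.42
eef_pos: [0.4921, 0.2136, 0.2425]
tool_rot: [-2.281, -2.159, 0.006]
contact_force: [0.1, -0.3, -6.9]
finger_gap: 0.09
gripper_force: 89.0
```

```bash
python3 - <<'E'
from h import *
snap('wrist','psv')
for i in range(2): snapshot('top'); go([.4922,.2155,.18],86.67)
l,c=lines('psv',60)
# bars of held support in tool-plane (z of its top), and hob lines at .052/.108
z=ctrl.get_obs()['eef_pos'][2]-.1107+.056
for s in l:
    q=plane(c,s.reshape(2,2),z)[:,:2]*1000; d=q[1]-q[0]; a=(np.degrees(np.arctan2(d[1],d[0]))+45)%90-45
    if abs(a+3.3)<3: print(s.round(),np.round(q).tolist(),round(a,2))
E
```

```text
t 20.52 pos [492.5 212.9 243. ] az 86.71 gap 0.089 F [-0.6 -1.  -6.7]
  rz 0.0008 tilt [-0.0026  0.0017 -0.    ] shift [ 2.6 -0.5 63. ] rows 0.0 1.5
t 20.57 pos [492.8 212.8 243.3] az 86.67 gap 0.09 F [ 0.6  0.1 -7.3]
  rz 0.0001 tilt [-0.0021  0.0014 -0.    ] shift [ 2.7 -0.7 63.3] rows 0.0 1.5
[638. 339. 506. 341.] [[651.0, 173.0], [583.0, 177.0]] -3.14
[490. 149. 502.  77.] [[563.0, 272.0], [564.0, 299.0]] -3.25
[ 87.  21. 459.  19.] [[417.0, 325.0], [547.0, 318.0]] -3.14
[105. 244.  57.  30.] [[401.0, 240.0], [406.0, 323.0]] -3.2
[461.  20. 569.  23.] [[547.0, 318.0], [586.0, 316.0]] -3.11
[621. 128. 637.  69.] [[614.0, 278.0], [615.0, 300.0]] -3.16
[203. 172. 218. 303.] [[450.0, 269.0], [446.0, 207.0]] -3.32
[639. 160. 601. 275.] [[625.0, 265.0], [622.0, 212.0]] -3.36
[637.  68. 571.  66.] [[615.0, 300.0], [589.0, 302.0]] -3.15
[576.  47. 638.  50.] [[590.0, 308.0], [614.0, 306.0]] -3.22
[569.  67. 556. 126.] [[589.0, 301.0], [588.0, 280.0]] -3.18
[469.  52. 332.  52.] [[551.0, 307.0], [503.0, 310.0]] -2.77
[330.  53. 329. 147.] [[502.0, 309.0], [500.0, 276.0]] -3.15
[462. 300. 
[... 505 characters left out ...]
, 287.0], [399.0, 222.0]] -0.57
[190.  54. 200. 149.] [[452.0, 312.0], [450.0, 278.0]] -3.7
[206. 149. 303. 149.] [[452.0, 278.0], [490.0, 276.0]] -2.98
[305. 148. 304.  53.] [[491.0, 276.0], [493.0, 310.0]] -3.05
[404. 115. 332. 115.] [[529.0, 287.0], [502.0, 288.0]] -3.4
[296. 247. 213. 246.] [[484.0, 234.0], [448.0, 236.0]] -3.31
[427.  11. 548.  14.] [[536.0, 321.0], [578.0, 319.0]] -3.21
[549.  14. 638.  18.] [[579.0, 319.0], [611.0, 317.0]] -3.38
[171.  10. 426.  10.] [[448.0, 327.0], [535.0, 322.0]] -3.25
[638.  21. 396.  13.] [[612.0, 316.0], [525.0, 321.0]] -3.48
[394.  12.  91.  15.] [[524.0, 321.0], [419.0, 327.0]] -3.17
[515.  73. 502. 148.] [[569.0, 300.0], [567.0, 272.0]] -3.15
```

Call:
servo_tool(motion=[2.4,-0.5,15,-0.002,0.001,0,1,0,0,30,0,0,0,1,0,0,24,0,0,0,1,0,0,0,0,0,0,1,0,0,0,0,0,0,1,0,0,0,0,0,0,1])

```text
time: 21.07
eef_pos: [0.4938, 0.216, 0.176]
tool_rot: [2.285, 2.155, 0.003]
contact_force: [0.5, 0.3, -6.2]
finger_gap: 0.093
gripper_force: 89.2
```

```bash
python3 - <<'E'
from h import *
for i in range(2): snapshot('top'); go([.4922,.2155,.1627],86.67)
E
```

```text
t 21.12 pos [494.1 216.3 176.5] az 86.65 gap 0.087 F [ 0.3  0.4 -5.7]
  rz -0.0003 tilt [ 0.0034 -0.0015 -0.    ] shift [-0.9 -1.8 13.8] rows 0.0 0.3
t 21.17 pos [494.1 216.4 176.6] az 86.66 gap 0.09 F [-0.3 -0.1 -6.8]
  rz -0.0002 tilt [ 0.0037 -0.0017 -0.    ] shift [-1.  -1.9 13.9] rows 0.0 0.3
```

Call:
servo_tool(motion=[-0.7,-1.5,5,0.002,0,0,1,0,0,5,0,0,0,1,0,0,1,0,0,0,1,0,0,0,0,0,0,1,0,0,0,0,0,0,1])

```text
time: 21.58
eef_pos: [0.4915, 0.2156, 0.1638]
tool_rot: [-2.284, -2.155, 0.001]
contact_force: [-0.2, 0.3, -6.8]
finger_gap: 0.087
gripper_force: 89.1
```

Call:
servo_tool(motion=[0,0,1,0,0,0,1,0,0,0,0,0,0,1])

```text
time: 21.75
eef_pos: [0.4916, 0.2157, 0.1629]
tool_rot: [-2.284, -2.156, 0.0]
contact_force: [0.3, 0.5, -6.8]
finger_gap: 0.092
gripper_force: 89.3
```

Call:
servo_tool(motion=[0,0,1,0,0,0,1,0,0,0,0,0,0,1])

```text
time: 21.92
eef_pos: [0.4917, 0.2157, 0.1627]
tool_rot: [-2.284, -2.156, -0.0]
contact_force: [-2.3, -2.8, 4.0]
finger_gap: 0.094
gripper_force: 90.7
```

```bash
python3 - <<'E'
from h import *
go([.4922,.2155,.1627],86.67)
E
```

```text
t 21.92 pos [491.7 215.7 162.7] az 86.68 gap 0.094 F [-2.3 -2.8  4. ]
  rz 0.0002 tilt [-0.0005 -0.0006  0.    ] shift [-0.2  0.6  0. ] rows 0.0 0.0
```

The support is down on the plate. Before sliding, compare its left side with the rear support's left side (both tops at z .108).

```bash
cat >> h.py <<'E'
def hobl(f,z=.108,lo=80,minlen=25,O=(514.2,213.4),yaw=-3.33):
    l,c=lines(f,minlen); t=np.radians(yaw); Rm=np.array([[np.cos(t),np.sin(t)],[-np.sin(t),np.cos(t)]]); L=[]
    for s in l:
        w=(plane(c,s.reshape(2,2),z)[:,:2]*1000-np.array(O))@Rm.T; d=w[1]-w[0]; a=(np.degrees(np.arctan2(d[1],d[0]))+45)%90-45
        if abs(a)<3:
            ax='x' if abs(d[0])>abs(d[1]) else 'y'; i=1 if ax=='x' else 0
            if abs(w[:,i].mean())>lo and abs(w).max()<190: L.append((ax,round(w[:,i].mean(),1),np.round(np.sort(w[:,1-i])).tolist(),round(a,2),s.round().tolist()))
    for r in sorted(L,key=lambda r:(r[0],r[1])): print(*r)
E
python3 - <<'E'
from h import *
snap('wrist','pl'); hobl('pl')
E
```

```text
x 94.0 [4.0, 25.0] 2.55 [389.0, 65.0, 449.0, 63.0]
x 97.9 [16.0, 32.0] 1.32 [469.0, 53.0, 426.0, 53.0]
x 97.9 [-77.0, -66.0] 1.59 [194.0, 52.0, 166.0, 53.0]
x 98.0 [-17.0, 16.0] 0.16 [426.0, 52.0, 332.0, 52.0]
x 98.1 [-66.0, -31.0] 0.17 [294.0, 51.0, 196.0, 52.0]
x 108.6 [-112.0, -89.0] -0.1 [66.0, 22.0, 127.0, 21.0]
x 109.2 [-88.0, 67.0] 0.01 [131.0, 19.0, 571.0, 21.0]
y -140.0 [-22.0, 56.0] -0.19 [76.0, 325.0, 29.0, 168.0]
y -139.8 [71.0, 99.0] -0.36 [19.0, 132.0, -1.0, 53.0]
y -139.6 [-60.0, -28.0] 0.17 [95.0, 382.0, 80.0, 334.0]
y -115.4 [81.0, 106.0] 0.19 [73.0, 102.0, 57.0, 31.0]
y -115.2 [-42.0, -27.0] -1.71 [133.0, 358.0, 128.0, 333.0]
y -99.8 [11.0, 54.0] -0.03 [126.0, 172.0, 144.0, 267.0]
y -99.7 [-31.0, -12.0] 0.09 [153.0, 309.0, 160.0, 342.0]
y -88.7 [-23.0, 54.0] -0.07 [153.0, 173.0, 180.0, 328.0]
y -88.6 [64.0, 90.0] -0.06 [137.0, 75.0, 149.0, 148.0]
y -87.3 [69.0, 84.0] 2.57 [151.0, 133.0, 143.0, 94.0]
y -87.2 [21.0, 36.0] 2.39 [169.0, 246.0, 162.0, 213.0]
y -87.1 [-3.0, 11.0] 1.91 [177.0, 293.0, 172.0, 266.0]
y 84.3 [-53.0, -6.0] 0.05 [523.0, 374.0, 545.0, 299.0]
y 84.3 [67.0, 92.0] 0.08 [587.0, 142.0, 604.0, 73.0]
y 84.4 [-6.0, 66.0] -0.01 [545.0, 298.0, 587.0, 143.0]
y 102.4 [64.0, 78.0] 0.43 [639.0, 112.0, 628.0, 149.0]
y 102.4 [-41.0, 15.0] -0.11 [595.0, 258.0, 562.0, 355.0]
y 102.5 [16.0, 44.0] 0.15 [614.0, 197.0, 595.0, 256.0]
```

Call:
servo_tool(motion=[-0.3,0,-0.5,0,0,0,1,0,3,0,0,0,0,1,0,5,0,0,0,0,1,0,5,0,0,0,0,1,0,4,0,0,0,0,1,0,0,0,0,0,0,1,0,0,0,0,0,0,1])

```text
time: 22.55
eef_pos: [0.5088, 0.2144, 0.1627]
tool_rot: [-2.284, -2.156, -0.001]
contact_force: [-2.2, -0.1, 3.2]
finger_gap: 0.091
gripper_force: 90.7
```

Call:
servo_tool(motion=[0,1.5,0,0,0,0,1,0,0,0,0,0,0,1])

```text
time: 22.72
eef_pos: [0.5092, 0.2144, 0.1627]
tool_rot: [-2.284, -2.154, 0.002]
contact_force: [-7.9, 1.0, 7.5]
finger_gap: 0.093
gripper_force: 91.4
```

Call:
servo_tool(motion=[0,1,0,0,0,0,1,0,0,0,0,0,0,1])

```text
time: 22.88
eef_pos: [0.5099, 0.2143, 0.1627]
tool_rot: [-2.283, -2.154, 0.003]
contact_force: [-8.0, 1.0, 9.3]
finger_gap: 0.088
gripper_force: 91.5
```

```bash
python3 - <<'E'
from h import *
snap('wrist','pm'); go([.5142,.2142,.1627],86.67)
l,c=lines('pm',20); t=np.radians(-3.33); Rm=np.array([[np.cos(t),np.sin(t)],[-np.sin(t),np.cos(t)]])
for s in l:
    w=(plane(c,s.reshape(2,2),.108)[:,:2]*1000-[514.2,213.4])@Rm.T; d=w[1]-w[0]
    if abs(d[0])>4*abs(d[1]) and 85<w[:,1].mean()<125 or abs(d[1])>4*abs(d[0]) and 65<w[:,0].mean()<125: print(w.round(1).tolist(),s.round().tolist())
E
```

```text
t 22.93 pos [509.9 214.3 162.7] az 86.66 gap 0.089 F [-8.8  0.3  9.4]
  rz -0.0001 tilt [-0.0029 -0.0003  0.    ] shift [ 0.2  4.3 -0. ] rows 0.0 0.1
[[73.2, -32.2], [73.1, 53.6]] [474.0, 343.0, 509.0, 173.0]
[[49.3, 108.1], [61.7, 108.3]] [471.0, 20.0, 506.0, 21.0]
[[87.7, 107.7], [103.7, 109.7]] [577.0, 24.0, 621.0, 20.0]
[[-82.1, 108.6], [48.8, 108.6]] [97.0, 20.0, 469.0, 19.0]
[[102.9, 44.8], [102.8, -41.2]] [575.0, 194.0, 529.0, 356.0]
[[73.0, 63.1], [73.0, 90.4]] [514.0, 149.0, 527.0, 75.0]
[[102.8, 98.6], [102.7, 64.2]] [610.0, 53.0, 587.0, 147.0]
[[60.4, 108.2], [85.8, 108.2]] [502.0, 21.0, 572.0, 23.0]
[[-9.8, 97.7], [-58.8, 97.7]] [302.0, 52.0, 166.0, 52.0]
[[-62.7, 89.8], [-81.2, 92.2]] [158.0, 76.0, 108.0, 70.0]
[[18.3, 97.8], [1.0, 97.5]] [381.0, 51.0, 332.0, 52.0]
[[102.6, 55.0], [102.6, 45.4]] [581.0, 170.0, 575.0, 192.0]
[[67.9, 91.6], [54.5, 90.0]] [514.0, 72.0, 478.0, 76.0]
[[50.3, 97.7], [18.3, 97.5]] [469.0, 53.0, 381.0, 52.0]
[[113.7, 98.5], [103.0, 98.2]] [638.0, 55.0, 611.0, 54.0]
[[66.6, -13.0], [67.7, -27.7]] [468.0, 311.0, 465.0, 336.0]
[[66.7, 43.4], [68.0,
[... 364 characters left out ...]
0, 274.0, 62.0]
[[-54.3, 93.6], [-42.8, 94.4]] [179.0, 65.0, 211.0, 62.0]
[[-40.8, 86.2], [-58.2, 85.3]] [218.0, 86.0, 172.0, 89.0]
[[-16.8, 86.3], [-40.0, 84.9]] [283.0, 85.0, 221.0, 89.0]
[[111.6, 87.0], [103.7, 86.6]] [624.0, 87.0, 604.0, 88.0]
[[5.0, 93.1], [27.1, 94.3]] [343.0, 65.0, 404.0, 62.0]
[[49.6, 86.1], [31.1, 85.0]] [463.0, 87.0, 413.0, 89.0]
[[28.1, 93.1], [46.2, 94.1]] [407.0, 66.0, 457.0, 63.0]
[[70.9, 37.9], [71.4, 27.0]] [497.0, 209.0, 493.0, 233.0]
[[30.1, 86.2], [6.6, 85.0]] [411.0, 86.0, 347.0, 89.0]
[[70.9, 83.2], [71.5, 74.1]] [518.0, 96.0, 515.0, 121.0]
[[70.1, 49.7], [70.9, 38.4]] [500.0, 182.0, 497.0, 208.0]
[[-93.6, 108.3], [-83.9, 108.3]] [66.0, 22.0, 92.0, 21.0]
```

It's friction so far: the bar edges in the picture show about a 4 mm gap left, matching the TCP prediction, and the loose support sits about 0.6 mm to the right. Unload, then continue.

Call:
servo_tool(motion=[0.5,0,-0.9,0,0,0,1,0,1,0,0,0,0,1,0,0,0,0,0,0,1])

```text
time: 23.18
eef_pos: [0.5121, 0.2146, 0.1629]
tool_rot: [-2.284, -2.156, 0.0]
contact_force: [-0.2, 1.0, -7.7]
finger_gap: 0.088
gripper_force: 89.3
```

Call:
servo_tool(motion=[0,1,0,0,0,0,1,0,0,0,0,0,0,1])

```text
time: 23.35
eef_pos: [0.5131, 0.2145, 0.163]
tool_rot: [-2.284, -2.155, 0.001]
contact_force: [-0.2, -0.1, -6.1]
finger_gap: 0.091
gripper_force: 89.3
```

Call:
servo_tool(motion=[0,1,0,0,0,0,1,0,0,0,0,0,0,1])

```text
time: 23.52
eef_pos: [0.5142, 0.2145, 0.1631]
tool_rot: [-2.284, -2.155, 0.0]
contact_force: [0.2, -0.3, -7.4]
finger_gap: 0.094
gripper_force: 89.3
```

```bash
cat >> h.py <<'E'
def edges(f,O=(514.2,213.4)):
    l,c=lines(f,20); t=np.radians(-3.33); Rm=np.array([[np.cos(t),np.sin(t)],[-np.sin(t),np.cos(t)]])
    for s in l:
        w=(plane(c,s.reshape(2,2),.108)[:,:2]*1000-np.array(O))@Rm.T; d=w[1]-w[0]
        if abs(d[0])>25*abs(d[1]) and 95<w[:,1].mean()<115 or abs(d[1])>20*abs(d[0]) and 65<w[:,0].mean()<125: print(w.round(1).tolist(),s.round().tolist())
E
python3 - <<'E'
from h import *
snap('wrist','pn'); go([.5142,.2142,.1627],86.67); edges('pn')
E
```

```text
t 23.57 pos [514.1 214.5 163.1] az 86.67 gap 0.09 F [ 0.4 -0.3 -6.5]
  rz 0.0 tilt [-0.0008 -0.0004  0.    ] shift [-0.2  0.1  0.4] rows 0.0 0.0
[[77.8, -32.3], [77.8, 53.8]] [474.0, 343.0, 509.0, 173.0]
[[-80.2, 109.1], [49.8, 109.2]] [91.0, 21.0, 459.0, 19.0]
[[49.5, 108.7], [115.7, 109.2]] [458.0, 20.0, 638.0, 24.0]
[[77.7, 63.4], [77.7, 90.9]] [513.0, 149.0, 527.0, 75.0]
[[102.8, 98.2], [102.8, 64.4]] [597.0, 56.0, 575.0, 147.0]
[[54.9, 98.2], [5.3, 98.0]] [469.0, 53.0, 332.0, 52.0]
[[-5.4, 98.2], [-54.6, 98.2]] [302.0, 52.0, 166.0, 52.0]
[[118.9, 98.7], [103.2, 98.3]] [638.0, 56.0, 598.0, 55.0]
[[103.0, 42.6], [102.8, -41.2]] [562.0, 199.0, 519.0, 356.0]
[[102.7, 54.8], [102.6, 43.5]] [569.0, 171.0, 562.0, 197.0]
```

Call:
servo_tool(motion=[0,0.7,0,0,0,0,1,0,0,0,0,0,0,1])

```text
time: 23.73
eef_pos: [0.5144, 0.2144, 0.1631]
tool_rot: [-2.284, -2.155, 0.001]
contact_force: [-1.0, -0.5, -7.1]
finger_gap: 0.091
gripper_force: 89.3
```

Call:
servo_tool(motion=[0,0.7,0,0,0,0,1,0,0,0,0,0,0,1])

```text
time: 23.9
eef_pos: [0.5145, 0.2144, 0.163]
tool_rot: [-2.284, -2.154, 0.003]
contact_force: [-3.9, 1.4, -5.6]
finger_gap: 0.089
gripper_force: 89.4
```

Call:
servo_tool(motion=[0,0.8,0,0,0,0,1,0,0,0.4,0,0,0,1,0,0,0.4,0,0,0,1,0,0,0,0,0,0,1,0,0,0,0,0,0,1])

```text
time: 24.32
eef_pos: [0.5146, 0.2144, 0.1627]
tool_rot: [-2.283, -2.154, 0.005]
contact_force: [-10.1, 1.9, 3.0]
finger_gap: 0.092
gripper_force: 90.7
```

```bash
python3 - <<'E'
from h import *
snap('wrist','po'); go([.5142,.2142,.1627],86.67); edges('po')
E
```

```text
t 24.37 pos [514.6 214.4 162.7] az 86.67 gap 0.09 F [-10.1   2.1   4.3]
  rz -0.0001 tilt [-0.0041  0.0001 -0.    ] shift [-0.3 -0.4  0. ] rows 0.0 0.0
[[77.9, -31.8], [77.9, 53.9]] [475.0, 343.0, 509.0, 173.0]
[[77.7, 63.5], [77.7, 90.8]] [514.0, 149.0, 528.0, 75.0]
[[-48.7, 109.1], [89.4, 109.1]] [177.0, 18.0, 569.0, 21.0]
[[-80.4, 108.6], [-49.2, 108.6]] [89.0, 22.0, 176.0, 20.0]
[[102.9, 98.5], [102.8, 64.1]] [598.0, 54.0, 576.0, 148.0]
[[-5.1, 98.1], [-54.2, 98.2]] [302.0, 52.0, 166.0, 52.0]
[[90.9, 108.8], [115.2, 109.4]] [573.0, 22.0, 638.0, 23.0]
[[54.9, 98.1], [5.6, 98.0]] [469.0, 53.0, 332.0, 52.0]
[[102.9, 54.9], [102.9, -41.4]] [570.0, 171.0, 520.0, 357.0]
[[118.3, 98.7], [103.4, 98.2]] [638.0, 55.0, 599.0, 55.0]
[[-90.1, 108.6], [-82.2, 108.8]] [63.0, 23.0, 84.0, 21.0]
```

Call:
servo_tool(motion=[0,0,0,0,0,0,0.6,0,0,0,0,0,0,0.3,0,0,0,0,0,0,0.3,0,0,0,0,0,0,0.3,0,0,-5,0,0,0,0.3,0,0,-25,0,0,0,0.3,0,0,-40,0,0,0,0.3,0,0,-40,0,0,0,0.3,-30,0,-25,0,0,0,0.3,0,0,0,0,0,0,0.3,0,0,0,0,0,0,0.3,0,0,0,0,0,0,0.3])

```text
time: 25.37
eef_pos: [0.5143, 0.1843, 0.2972]
tool_rot: [-2.285, -2.154, 0.0]
contact_force: [0.3, -0.2, -0.1]
finger_gap: 0.35
gripper_force: 0.0
```

```bash
python3 - <<'E'
from h import *
snap('wrist','fin'); go([.5142,.2142,.30],86.67); 
l,c=lines('fin',18); t=np.radians(-3.33); Rm=np.array([[np.cos(t),np.sin(t)],[-np.sin(t),np.cos(t)]]); L=[]
for s in l:
    w=(plane(c,s.reshape(2,2),.108)[:,:2]*1000-[514.2,213.4])@Rm.T; d=w[1]-w[0]
    if abs(d[0])>20*abs(d[1]) and 92<abs(w[:,1].mean())<115: L.append(('x',round(w[:,1].mean(),1),np.sort(w[:,0]).round().tolist()))
    if abs(d[1])>20*abs(d[0]) and -105<w[:,0].mean()<125 and len(d): L.append(('y',round(w[:,0].mean(),1),np.sort(w[:,1]).round().tolist()))
for r in sorted(L,key=lambda r:(r[0],r[1])): print(*r)
E
```

```text
t 25.42 pos [514.1 184.4 296.5] az 86.66 gap 0.352 F [ 0.   0.3 -0.5]
  rz -0.0002 tilt [-0.0021 -0.0001  0.    ] shift [29.7 -1.6 -3.5] rows 0.0 0.7
x -108.2 [-92.0, -60.0]
x -108.2 [-24.0, 27.0]
x -108.0 [64.0, 92.0]
x -107.6 [93.0, 280.0]
x -104.9 [62.0, 88.0]
x -104.8 [0.0, 27.0]
x -104.0 [103.0, 189.0]
x -101.3 [4.0, 28.0]
x -101.1 [61.0, 86.0]
x -100.7 [100.0, 186.0]
x -98.4 [-157.0, -98.0]
x -93.8 [56.0, 73.0]
x -93.8 [-73.0, -52.0]
x -93.7 [-25.0, -4.0]
x -93.7 [5.0, 28.0]
x -93.2 [108.0, 176.0]
x -93.1 [192.0, 248.0]
x 96.7 [-66.0, -6.0]
x 96.7 [4.0, 69.0]
x 97.3 [193.0, 224.0]
x 97.4 [107.0, 176.0]
x 100.6 [-54.0, -4.0]
x 100.9 [5.0, 86.0]
x 102.0 [101.0, 184.0]
x 108.9 [-91.0, 94.0]
x 109.4 [96.0, 241.0]
y -97.5 [-97.0, 118.0]
y -93.6 [-107.0, 107.0]
y -90.3 [-22.0, 5.0]
y -89.9 [77.0, 106.0]
y -86.0 [78.0, 102.0]
y -86.0 [-31.0, 0.0]
y -81.3 [-50.0, 53.0]
y -81.2 [62.0, 90.0]
y -77.4 [-42.0, -14.0]
y -42.8 [-215.0, -181.0]
y -6.0 [62.0, 97.0]
y -2.2 [79.0, 97.0]
y 2.7 [78.0, 100.0]
y 2.7 [39.0, 75.0]
y 4.8 [-49.0, -21.0]
y 4.9 [62.0, 97.0]
y 46.5 [-215.0, -179.0]
y 65.5 [70.0, 94.0]
y 65.5 [23.0, 45.0]
y 81.6 [-50.0, 53.0]
y 81.6 [62.0, 89.0]
y 86.6 [82.0, 101.0]
y 86.6 [-45.0, 7.0]
y 86.7 [7.0, 82.0]
y 89.4 [26.0, 45.0]
y 89.5 [47.0, 62.0]
y 90.0 [62.0, 106.0]
y 96.8 [-40.0, 107.0]
y 99.9 [-1.0, 102.0]
y 103.3 [-88.0, -61.0]
y 103.5 [-48.0, 53.0]
y 103.5 [63.0, 93.0]
```

```bash
python3 - <<'E'
from h import *
im,c=load('fin'); t=np.radians(-3.33); Rm=np.array([[np.cos(t),-np.sin(t)],[np.sin(t),np.cos(t)]])
xs=np.arange(74,112,1.)
for y in(-85,-30,0,30,85):
    w=np.c_[xs,np.full(len(xs),y)]@Rm.T+[514.2,213.4]; p=proj(c,np.c_[w,np.full(len(xs),108)]/1000).astype(np.float32)
    v=cv2.remap(im,p[None,:,0],p[None,:,1],cv2.INTER_LINEAR)[0].max(1); print(y,v.tolist())
w=np.array([0,0])@Rm.T+[514.2,213.4]
b,ct=load('top0'); snap('top','top1'); snap('side','side1')
a=cv2.imread('pics/top1.png').astype(int); d=abs(a-b.astype(int)).max(2)>40
n,_,st,ce=cv2.connectedComponentsWithStats(d.astype(np.uint8)); print([(s.tolist()) for s in st[1:] if s[4]>25])
E
```

```text
-85 [3, 2, 4, 3, 4, 5, 2, 3, 4, 7, 5, 7, 11, 13, 16, 17, 20, 17, 15, 16, 7, 13, 14, 15, 17, 19, 18, 14, 4, 54, 223, 239, 232, 231, 231, 230, 230, 231]
-30 [108, 108, 108, 108, 107, 110, 111, 89, 30, 5, 2, 5, 9, 16, 26, 20, 15, 16, 15, 9, 9, 8, 12, 12, 25, 22, 18, 15, 6, 62, 218, 254, 253, 251, 251, 251, 239, 192]
0 [105, 103, 103, 107, 105, 105, 105, 95, 37, 0, 5, 9, 12, 18, 27, 23, 18, 18, 14, 14, 10, 8, 11, 21, 30, 24, 17, 15, 7, 39, 189, 247, 240, 238, 239, 239, 239, 239]
30 [106, 106, 106, 106, 106, 107, 108, 88, 29, 3, 5, 9, 13, 22, 32, 27, 19, 19, 16, 14, 9, 9, 13, 22, 31, 30, 19, 15, 11, 55, 196, 248, 242, 241, 241, 241, 241, 241]
85 [104, 105, 106, 104, 105, 107, 108, 98, 34, 3, 3, 6, 18, 26, 38, 33, 29, 19, 17, 15, 9, 10, 15, 29, 41, 34, 24, 21, 11, 46, 191, 236, 231, 230, 230, 230, 231, 230]
[[130, 135, 53, 44, 510], [77, 149, 163, 251, 19628], [188, 171, 7, 6, 33], [186, 180, 36, 5, 71], [345, 214, 85, 74, 2609], [286, 234, 26, 26, 486], [206, 263, 13, 14, 46], [187, 280, 37, 4, 46], [0, 285, 53, 53, 1152], [80, 315, 9, 44, 159], [176, 328, 4, 22, 31], [0, 339, 41, 61, 1175], [213, 338, 32, 62, 1384], [250, 359, 11, 6, 42], [179, 361, 6, 27, 91], [234, 375, 53, 25, 548], [281, 384, 8, 10, 34], [166, 391, 18, 8, 34], [289, 395, 7, 5, 26]]
```

The seam is dark along its full length, the sides are within about 0.6 mm, the bystanders show no change and the robot is clear. Handing in.

```bash
python3 -c "
from station import order
print(order.hand_in())"
```

```text
the job is handed in; nothing more can be done
None
```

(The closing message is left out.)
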